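# Putting the hydraulic test stand to rest after a pressure check

### The arm

A 6-joint arm with a two-finger parallel gripper is mounted at the origin on the work surface. World frame = base frame: x ahead of the robot, y to its left, z up, the work surface at z = 0. Lengths are in m, angles in rad, forces in N, time in s.
With the tool pointing down it reaches from about 0.35 to 0.775 m from the base axis. Payload 7.3 kg.
Tool frame: the origin (TCP) lies between the finger pads, 19 mm behind the fingertips; this is the grasp point; z points along the fingers, y is the line along which they close (so a half turn about z gives the same grasp; the last joint's range is limited). The gripper opens to 92 mm and grips with 3 to 60 N. Pads are 19 mm wide; open, the fingers measure 130 mm over their backs; the gripper's body (75 mm by 190 mm) begins 47 mm behind the grasp point.
Start: joints at [1.195, 0.342, 1.524, -0, 1.275, -0.146], TCP at [0.12, 0.511, 0.246] pointing down, gripper open.
Joint ranges: [-2.53, 2.53], [-0.77, 2.02], [0.04, 2.7], [-1, 4.14], [0.28, 2.66], [-3.11, 3.11]. Speed limits (rad/s): [2.57, 2.57, 3.14, 3.14, 3.14, 3.14].

### API

Orientations are given as [roll, pitch, yaw] about the fixed x, y, z axes, in that order (R = Rz(yaw) Ry(pitch) Rx(roll)).
In Python, from cell import robot, viewer gives the robot as it stands.
- The arm moves only by the tool step_arm, never from a script. Its argument "increments" is a list of rows, each an object with "delta_pos": the shift along the tool's x, y, z in cm, a list of three; "dr": the turn, a rotation vector about the tool's x, y, z in degrees, a list of three; "fingers": the closure, from -1 (fully open) to 1 (shut), so that 0 is half open. In form: [{"delta_pos": [tx, ty, tz], "dr": [wx, wy, wz], "fingers": fingers}, ...]. A call has exactly 5 rows; each row is the pose to reach, as a shift and turn from the pose commanded when the call began, along the tool's axes at that moment; what a row does not reach only later rows make up. A row lasts 1/8 s, in which the tool goes at most 62.5 mm and 10.7 degrees, less where a joint would pass 70% of its speed; a pose out of reach is approached as far as the arm can. A call with a gripper value outside its range is refused whole. The fingers move at their own pace and stop on an object; "newtons" is the grip in N (left out, the last holds). Time passes only in rows, so rows that repeat a pose let the fingers close, or fill a call up. It gives the time, the measured TCP pose, the force, the opening and the grip force at its end, in the units of the state.
- robot.observe(): the state, without advancing time (a new reading comes with each control period).
- viewer.read_camera(name): name is "scene" or "top" or "wrist"; returns the picture (480x640x3 uint8, red, green, blue); there is no depth.
- viewer.camera_params(name): a dict with "K" (3x3 intrinsics, pixels), "k1" (the pictures are not rectified: a ray, as slopes to the right and down, at radius r is drawn at 1 + k1 r^2 times it, then the intrinsics apply), "T" (4x4, takes a point from camera to world coordinates). Camera axes: x right, y down, z forward; pixel columns grow to the right and rows downward; lengths in m; the calibration is good to about 2 mm. A picture is of the moment at which its call begins: read the wrist's pose just before it. camera_params takes no time and is no camera call; for the wrist camera it gives the pose at the moment of the call.
- robot.hand_in(): hands the job in; it is judged then, once.
The state is a dict: "time": time; "qpos": joint angles; "qvel": joint speeds; "joint_efforts": joint torques, N m; "tool_pos": TCP position; "tool_rot": TCP orientation; "contact_force": force on the tool from outside, world axes, zero at the start; "torque": the same for the moment, N m; "opening": finger opening in m; "grip_force": force on a finger pad.
Only numpy, scipy, OpenCV 4.12 (cv2) and the standard library are available. Lean on these libraries where they do the work, as an engineer would, in place of code of your own. Each camera call takes 0.05 s, during which the arm holds its last target. There are 200 camera calls.

### The job

The pressure check is over: make the test stand ready to be left. Press every blanking cap that lies out back onto a free taper of the parking block, fully home, so that its rim sits on the collar and it holds there by itself; turn the gauge's red peak pointer back against its zero stop with the reset knob, and only then swing the guard strap over the knob and all the way down onto its staple. Do not shift the carton, the oil filter or the wrench.

Things in the scene. Friction and masses are not known exactly. Their poses are not given: they have to be found in the camera images.
- console: Grey steel test console box, 240 (x) x 190 (y) x 60 mm high, bolted down. Origin: centre of its underside on the counter; x points away from the robot's side, y to the left, z up (yaw varies a little). On its top, towards the robot, lies a face-up round gauge, 110 mm in diameter, 27 mm high; at its back a black filler cap and a brass fitting, 22 and 30 mm high.
- gauge_axis (a point): Centre of the gauge's dial glass, 89 mm above the counter: in the console's frame at x -50, y 0, z 89 mm.
- peak_knob (a joint): Angle (rad) of the gauge's reset knob with its red peak pointer, about a vertical axis. 0 = pointer against its zero stop, at the lower left of the dial seen from the robot's side; grows clockwise seen from above, to 4.71. So the reset turns it anticlockwise from above, against light friction (0.05 N m), until the stop blocks it. It stays where it is left; one grasp turns it at most about 1.5 rad.
- knob_grip (a point): Point on the knob's axis, 6 mm below its top, 113 mm above the counter: a TCP here keeps the fingertips clear of the dial glass. The knob is a black fluted round knob, 36 mm in diameter, reaching from 2 to 30 mm above the dial glass. Open the fingers to 60 mm or so here: hinge block and staple stand 59 mm from the axis.
- guard_strap (a joint): Angle (rad) of the steel guard strap. 0 = closed: level across the gauge, over the knob, its slot down over the staple; grows as it opens, up and over to the console's left (+y) side; it starts thrown back at 2.55 to 2.95. A stiff hinge (0.2 N m) holds it wherever it is left, so it must be brought all the way down. Closed, it lies 9 mm above the knob, which can then no longer be gripped.
- strap_hinge (a point): Middle of the strap's hinge pin: in the console's frame at x -50, y +66, z 130 mm; the pin runs along the console's x. The hinge block is 42 mm (x) by 14 mm (y), its top 138 mm above the counter.
- strap_tab (a point): Centre of the black rubber grip tab at the strap's free end: 26 mm wide (along the console's x), 30 mm long, 12 mm thick. In the console's frame, at strap angle a, it is at x -50, y 66 - 160 cos a, z 130 + 160 sin a mm. The strap is 26 mm wide, 4 mm thick. The tab can be pinched from above across its width and led along the arc, turning between the pads.
- staple (a point): Staple that the strap's slot drops over: in the console's frame at x -50, y -66, z 130 mm; a wire loop 10 mm wide whose top is 144 mm above the counter, on a post 30 x 12 mm.
- block: Aluminium parking block for the caps, 150 (x) x 235 (y) x 60 mm high, on a foot plate of 170 x 250 mm, bolted down. Origin: centre of its underside; axes as for the console. Six upright steel tapers, all alike and all empty at the start, stand on it in two rows: x -40 and +40 mm, y -74, 0 and +74 mm. Three to five caps lie out, so some tapers stay empty.
- seat1 (a point): Centre of the top face of the hexagon collar of one taper of the parking block, 74 mm above the counter; z up. Above the collar (52 mm across, 14 mm high) stands the bare, slotted spring-steel taper: 36 mm in diameter at the collar, 29 mm at 40 mm above it, then a nose narrowing to 18 mm at its tip, 50 mm above the collar.
- seat2 (a point): Centre of the top face of the hexagon collar of one taper of the parking block, 74 mm above the counter; z up. Above the collar (52 mm across, 14 mm high) stands the bare, slotted spring-steel taper: 36 mm in diameter at the collar, 29 mm at 40 mm above it, then a nose narrowing to 18 mm at its tip, 50 mm above the collar.
- seat3 (a point): Centre of the top face of the hexagon collar of one taper of the parking block, 74 mm above the counter; z up. Above the collar (52 mm across, 14 mm high) stands the bare, slotted spring-steel taper: 36 mm in diameter at the collar, 29 mm at 40 mm above it, then a nose narrowing to 18 mm at its tip, 50 mm above the collar.
- seat4 (a point): Centre of the top face of the hexagon collar of one taper of the parking block, 74 mm above the counter; z up. Above the collar (52 mm across, 14 mm high) stands the bare, slotted spring-steel taper: 36 mm in diameter at the collar, 29 mm at 40 mm above it, then a nose narrowing to 18 mm at its tip, 50 mm above the collar.
- seat5 (a point): Centre of the top face of the hexagon collar of one taper of the parking block, 74 mm above the counter; z up. Above the collar (52 mm across, 14 mm high) stands the bare, slotted spring-steel taper: 36 mm in diameter at the collar, 29 mm at 40 mm above it, then a nose narrowing to 18 mm at its tip, 50 mm above the collar.
- seat6 (a point): Centre of the top face of the hexagon collar of one taper of the parking block, 74 mm above the counter; z up. Above the collar (52 mm across, 14 mm high) stands the bare, slotted spring-steel taper: 36 mm in diameter at the collar, 29 mm at 40 mm above it, then a nose narrowing to 18 mm at its tip, 50 mm above the collar.
- cap1: Loose yellow blanking cap, standing on its open mouth: 62 mm tall, outside 45 mm in diameter; rim flange 56 mm wide, 5 mm thick, 45 g. Origin: centre of the mouth; z to the closed top. Bore 35 mm at the mouth, tapered like the block's tapers: set on one, it first stops 5 to 7 mm above the collar; a push of 8 to 14 N drives it home. None if absent.
- cap2: Loose yellow blanking cap, standing on its open mouth: 62 mm tall, outside 45 mm in diameter; rim flange 56 mm wide, 5 mm thick, 45 g. Origin: centre of the mouth; z to the closed top. Bore 35 mm at the mouth, tapered like the block's tapers: set on one, it first stops 5 to 7 mm above the collar; a push of 8 to 14 N drives it home. None if absent.
- cap3: Loose yellow blanking cap, standing on its open mouth: 62 mm tall, outside 45 mm in diameter; rim flange 56 mm wide, 5 mm thick, 45 g. Origin: centre of the mouth; z to the closed top. Bore 35 mm at the mouth, tapered like the block's tapers: set on one, it first stops 5 to 7 mm above the collar; a push of 8 to 14 N drives it home. None if absent.
- cap4: Loose yellow blanking cap, standing on its open mouth: 62 mm tall, outside 45 mm in diameter; rim flange 56 mm wide, 5 mm thick, 45 g. Origin: centre of the mouth; z to the closed top. Bore 35 mm at the mouth, tapered like the block's tapers: set on one, it first stops 5 to 7 mm above the collar; a push of 8 to 14 N drives it home. None if absent.
- cap5: Loose yellow blanking cap, standing on its open mouth: 62 mm tall, outside 45 mm in diameter; rim flange 56 mm wide, 5 mm thick, 45 g. Origin: centre of the mouth; z to the closed top. Bore 35 mm at the mouth, tapered like the block's tapers: set on one, it first stops 5 to 7 mm above the collar; a push of 8 to 14 N drives it home. None if absent.
- carton: Bystander: small orange-brown spare-part carton, 75 x 105 x 55 mm, in front of the console. Origin: centre of its underside.
- oil_filter: Bystander: white spin-on oil filter, 76 mm in diameter, 118 mm tall, standing between console and block towards the far side. Origin: centre of its underside.
- wrench: Bystander: steel open-end wrench, 170 mm long, lying at the far side of the counter.
There are look-alikes about, which are no part of the job. Leave any pink look-alike of the cap2 alone.

How it is judged:
On the way, in this order (a step that is already met when the one before it is completed fails the run):
1. the peak pointer has been turned back to its zero stop (value of joint peak_knob below 0.07 rad and value of joint guard_strap above 0.5 rad), for 0.2 s.
2. the guard strap has been swung down over the knob onto its staple (value of joint peak_knob below 0.07 rad and value of joint guard_strap below 0.06 rad), for 0.2 s.
At the end, for the whole second after the job is handed in: Every cap present is pressed home on a taper: rim within 2.5 mm of the collar, centred within 4 mm, straight within 0.06 rad, at rest; the peak pointer is within 0.07 rad of its zero stop; the guard strap is closed to within 0.06 rad (all of step 2 and ((z of cap1 in the frame of seat1 between -0.003 and 0.0025 m and horizontal distance between cap1 and seat1 below 0.004 m and angle between the z axis of cap1 and the z axis of seat1, either way round below 0.06 rad) or (z of cap1 in the frame of seat2 between -0.003 and 0.0025 m and horizontal distance between cap1 and seat2 below 0.004 m and angle between the z axis of cap1 and the z axis of seat2, either way round below 0.06 rad) or (z of cap1 in the frame of seat3 between -0.003 and 0.0025 m and horizontal distance between cap1 and seat3 below 0.004 m and angle between the z axis of cap1 and the z axis of seat3, either way round below 0.06 rad) or (z of cap1 in the frame of seat4 between -0.003 and 0.0025 m and horizontal distance between cap1 and seat4 below 0.004 m and angle between the z axis of cap1 and the z axis of seat4, either way round below 0.06 rad) or (z of cap1 in the frame of seat5 between -0.003 and 0.0025 m and horizontal distance between cap1 and seat5 below 0.004 m and angle between the z axis of cap1 and the z axis of seat5, either way round below 0.06 rad) or (z of cap1 in the frame of seat6 between -0.003 and 0.0025 m and horizontal distance between cap1 and seat6 below 0.004 m and angle between the z axis of cap1 and the z axis of seat6, either way round below 0.06 rad)) and ((z of cap2 in the frame of seat1 between -0.003 and 0.0025 m and horizontal distance between cap2 and seat1 below 0.004 m and angle between the z axis of cap2 and the z axis of seat1, either way round below 0.06 rad) or (z of cap2 in the frame of seat2 between -0.003 and 0.0025 m and horizontal distance between cap2 and seat2 below 0.004 m and angle between the z axis of cap2 and the z axis of seat2, either way round below 0.06 rad) or (z of cap2 in the frame of seat3 between -0.003 and 0.0025 m and horizontal distance between cap2 and seat3 below 0.004 m and angle between the z axis of cap2 and the z axis of seat3, either way round below 0.06 rad) or (z of cap2 in the frame of seat4 between -0.003 and 0.0025 m and horizontal distance between cap2 and seat4 below 0.004 m and angle between the z axis of cap2 and the z axis of seat4, either way round below 0.06 rad) or (z of cap2 in the frame of seat5 between -0.003 and 0.0025 m and horizontal distance between cap2 and seat5 below 0.004 m and angle between the z axis of cap2 and the z axis of seat5, either way round below 0.06 rad) or (z of cap2 in the frame of seat6 between -0.003 and 0.0025 m and horizontal distance between cap2 and seat6 below 0.004 m and angle between the z axis of cap2 and the z axis of seat6, either way round below 0.06 rad)) and ((z of cap3 in the frame of seat1 between -0.003 and 0.0025 m and horizontal distance between cap3 and seat1 below 0.004 m and angle between the z axis of cap3 and the z axis of seat1, either way round below 0.06 rad) or (z of cap3 in the frame of seat2 between -0.003 and 0.0025 m and horizontal distance between cap3 and seat2 below 0.004 m and angle between the z axis of cap3 and the z axis of seat2, either way round below 0.06 rad) or (z of cap3 in the frame of seat3 between -0.003 and 0.0025 m and horizontal distance between cap3 and seat3 below 0.004 m and angle between the z axis of cap3 and the z axis of seat3, either way round below 0.06 rad) or (z of cap3 in the frame of seat4 between -0.003 and 0.0025 m and horizontal distance between cap3 and seat4 below 0.004 m and angle between the z axis of cap3 and the z axis of seat4, either way round below 0.06 rad) or (z of cap3 in the frame of seat5 between -0.003 and 0.0025 m and horizontal distance between cap3 and seat5 below 0.004 m and angle between the z axis of cap3 and the z axis of seat5, either way round below 0.06 rad) or (z of cap3 in the frame of seat6 between -0.003 and 0.0025 m and horizontal distance between cap3 and seat6 below 0.004 m and angle between the z axis of cap3 and the z axis of seat6, either way round below 0.06 rad)) and ((z of cap4 in the frame of seat1 between -0.003 and 0.0025 m and horizontal distance between cap4 and seat1 below 0.004 m and angle between the z axis of cap4 and the z axis of seat1, either way round below 0.06 rad) or (z of cap4 in the frame of seat2 between -0.003 and 0.0025 m and horizontal distance between cap4 and seat2 below 0.004 m and angle between the z axis of cap4 and the z axis of seat2, either way round below 0.06 rad) or (z of cap4 in the frame of seat3 between -0.003 and 0.0025 m and horizontal distance between cap4 and seat3 below 0.004 m and angle between the z axis of cap4 and the z axis of seat3, either way round below 0.06 rad) or (z of cap4 in the frame of seat4 between -0.003 and 0.0025 m and horizontal distance between cap4 and seat4 below 0.004 m and angle between the z axis of cap4 and the z axis of seat4, either way round below 0.06 rad) or (z of cap4 in the frame of seat5 between -0.003 and 0.0025 m and horizontal distance between cap4 and seat5 below 0.004 m and angle between the z axis of cap4 and the z axis of seat5, either way round below 0.06 rad) or (z of cap4 in the frame of seat6 between -0.003 and 0.0025 m and horizontal distance between cap4 and seat6 below 0.004 m and angle between the z axis of cap4 and the z axis of seat6, either way round below 0.06 rad)) and ((z of cap5 in the frame of seat1 between -0.003 and 0.0025 m and horizontal distance between cap5 and seat1 below 0.004 m and angle between the z axis of cap5 and the z axis of seat1, either way round below 0.06 rad) or (z of cap5 in the frame of seat2 between -0.003 and 0.0025 m and horizontal distance between cap5 and seat2 below 0.004 m and angle between the z axis of cap5 and the z axis of seat2, either way round below 0.06 rad) or (z of cap5 in the frame of seat3 between -0.003 and 0.0025 m and horizontal distance between cap5 and seat3 below 0.004 m and angle between the z axis of cap5 and the z axis of seat3, either way round below 0.06 rad) or (z of cap5 in the frame of seat4 between -0.003 and 0.0025 m and horizontal distance between cap5 and seat4 below 0.004 m and angle between the z axis of cap5 and the z axis of seat4, either way round below 0.06 rad) or (z of cap5 in the frame of seat5 between -0.003 and 0.0025 m and horizontal distance between cap5 and seat5 below 0.004 m and angle between the z axis of cap5 and the z axis of seat5, either way round below 0.06 rad) or (z of cap5 in the frame of seat6 between -0.003 and 0.0025 m and horizontal distance between cap5 and seat6 below 0.004 m and angle between the z axis of cap5 and the z axis of seat6, either way round below 0.06 rad)) and linear speed of each of cap1, cap2, cap3, cap4, cap5 below 0.02 m/s); the robot touches nothing.
It fails at once if the carton is shifted by more than 30 mm (distance of carton from where it was at the start of the episode above 0.03 m).
It fails at once if the oil filter is shifted by more than 30 mm (distance of oil_filter from where it was at the start of the episode above 0.03 m).
It fails at once if the wrench is shifted by more than 30 mm (distance of wrench from where it was at the start of the episode above 0.03 m).
Of cap1, cap2, cap3, cap4, cap5 only 3 to 5 are there at a start; the rules pass over those that are not, and their reading is None.
At some moment in a run one of cap1, cap2, cap3, cap4, cap5 may be knocked a few centimetres aside while the robot is not near it.
Once in a run the grip may slacken for a moment while it holds something.
It also fails if it takes over 210 s, if anything falls off the work surface, if the arm or the gripper's body presses on something with over 40 N, if the wrist force passes 120 N, or if a joint passes its speed limit or range.

## Working session

There is one attempt and no reset: what is moved stays moved. The work goes in short steps, Python scripts to look and compute and a tool call to move; the robot and the scene stay as the last step left them, time stands still between calls to the robot, and variables do not carry over. Pictures are saved under pics/ and viewed, at most 14 in all, crops included, and the job is handed in when it is done.

Besides the shell and the picture viewer there is one more tool, called after ">>>" as name(argument=value, ...) on one line, values as JSON. step_arm: Moves the arm, as the interface text tells. Its arguments: {"type":"object","properties":{"increments":{"type":"array"},"newtons":{"type":"number"}},"required":["increments"]}

```bash
ls; mkdir -p pics; python3 - <<'E'
from cell import robot, viewer
import cv2
print(robot.observe())
for n in ("scene","top"):
    cv2.imwrite(f"pics/{n}0.png",viewer.read_camera(n)[:,:,::-1])
    p=viewer.camera_params(n);print(n,p)
E
```

```text
pics
{'time': 0.0, 'qpos': array([ 1.19498591e+00,  3.42720094e-01,  1.52503607e+00, -1.64833633e-05,
        1.27542456e+00, -1.46003966e-01]), 'qvel': array([1.83308922e-03, 1.55250296e-03, 1.62851727e-05, 1.52276182e-03,
       1.49446735e-05, 5.03966600e-04]), 'joint_efforts': array([ 2.36721098e-04, -4.31238914e+01, -2.44219226e+01,  7.18901306e-02,
        5.56211499e-02, -1.09521932e-04]), 'tool_pos': array([0.11942742, 0.51082938, 0.24483967]), 'tool_rot': array([-3.14001918e+00, -2.15447761e-04,  2.91179085e+00]), 'contact_force': array([ 0.03959523,  0.24799013, -0.5747035 ]), 'torque': array([-0.02727742, -0.02219629,  0.02437841]), 'grip_force': 0.0, 'opening': 0.0918902065859338}
scene {'K': array([[511.06685972,   0.        , 320.99859068],
       [  0.        , 511.06685972, 236.19405063],
       [  0.        ,   0.        ,   1.        ]]), 'k1': -0.07919938741894607, 'T': array([[ 0.54422667,  0.71804868, -0.43384725,  1.00644876],
       [ 0.83893549, -0.46448353,  0.28362351, -0.32705621],
       [ 0.00214058, -0.51832533, -0.85518084,  0.97349161],
       [ 0.        ,  0.        ,  0.        ,  1.        ]])}
top {'K': array([[527.6371307 ,   0.        , 307.12348146],
       [  0.        , 527.6371307 , 238.17528458],
       [  0.        ,   0.        ,   1.        ]]), 'k1': -0.12675921049798114, 'T': array([[ 0.00308299, -0.99174622,  0.12817925,  0.39688454],
       [-0.99997746, -0.00382203, -0.0055201 , -0.03366087],
       [ 0.00596444, -0.12815935, -0.99173565,  1.3038966 ],
       [ 0.        ,  0.        ,  0.        ,  1.        ]])}
```

View pics/top0.png

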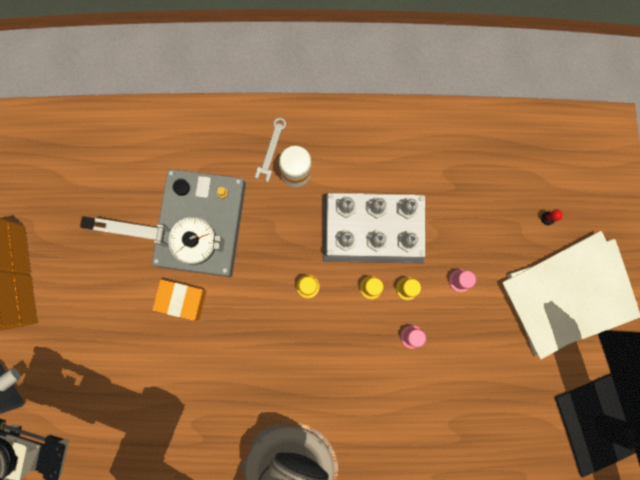

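View pics/scene0.png

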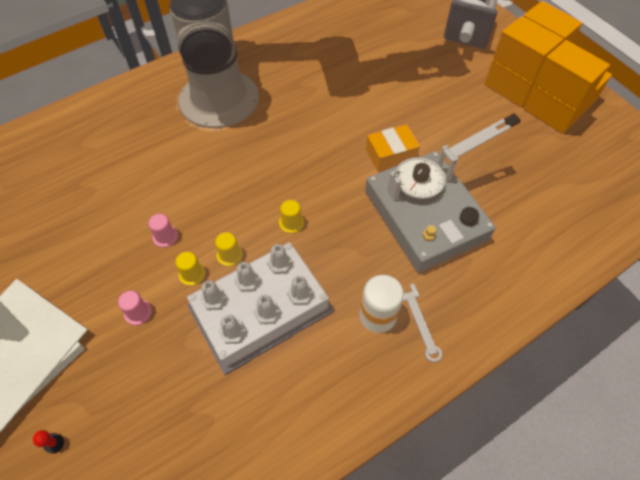

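The top view shows three yellow caps at (307,287), (372,287) and (409,288), plus two pink look-alikes at (462,280) and (414,336). The console is around (200,222) with its knob at (190,239) and tab at (88,223). The block is around (375,228). The scene view shows the same layout.

```bash
cat > h.py <<'E'
import numpy as np, cv2
from cell import robot, viewer
from scipy.spatial.transform import Rotation as Ro
from scipy.optimize import least_squares
def project(p,P):
    T=p['T']; c=(np.atleast_2d(P)-T[:3,3])@T[:3,:3]
    s=c[:,:2]/c[:,2:]; r=(s**2).sum(1,keepdims=True); s=s*(1+p['k1']*r)
    return s*[p['K'][0,0],p['K'][1,1]]+p['K'][:2,2]
def atz(p,uv,z):
    uv=np.atleast_2d(uv).astype(float); K=p['K']
    d=(uv-K[:2,2])/[K[0,0],K[1,1]]; s=d.copy()
    for _ in range(20): s=d/(1+p['k1']*(s**2).sum(1,keepdims=True))
    w=np.c_[s,np.ones(len(s))]@p['T'][:3,:3].T
    return p['T'][:3,3]+w*((z-p['T'][2,3])/w[:,2])[:,None]
def frame(x,y,yaw,L):
    L=np.atleast_2d(L); c,s=np.cos(yaw),np.sin(yaw)
    return np.c_[x+c*L[:,0]-s*L[:,1],y+s*L[:,0]+c*L[:,1],L[:,2]]
def blobs(img,lo,hi,amin=40):
    m=cv2.inRange(cv2.cvtColor(img,cv2.COLOR_RGB2HSV),lo,hi)
    n,l,st,c=cv2.connectedComponentsWithStats(m)
    return [(c[i],st[i]) for i in range(1,n) if st[i,4]>=amin],l
YEL=((22,150,80),(34,255,255))
def go(x,y,z,yaw,st=None):
    """delta_pos (cm), dr(deg) from the measured pose to a tool-down pose"""
    st=st or robot.observe(); R=Ro.from_euler('xyz',st['tool_rot'])
    G=Ro.from_euler('xyz',[np.pi,0,yaw])
    d=R.inv().apply(np.array([x,y,z])-st['tool_pos'])*100
    print('dpos',d.round(2),'dr',np.degrees((R.inv()*G).as_rotvec()).round(1))
E
python3 - <<'E'
from h import *
t=viewer.camera_params('top'); s=viewer.camera_params('scene')
a=cv2.imread('pics/top0.png')[:,:,::-1]; b=cv2.imread('pics/scene0.png')[:,:,::-1]
for n,p,i in(('t',t,a),('s',s,b)):
    for c,st in blobs(i,*YEL)[0]: print(n,c.round(1),st, atz(p,c,.033).round(4))
# console pose: top corners
L=np.array([[.12,.095,.06],[.12,-.095,.06],[-.12,-.095,.06],[-.12,.095,.06],[-.05,0,.119]])
U=[[168,171],[244,179],[231,276],[153,264],[190,239]]
f=least_squares(lambda q:(project(t,frame(*q,L))-U).ravel(),[.5,.2,0]);print('console',f.x,f.fun.round(1))
C=f.x
for uv in([[88,223]]): print('tab', [atz(t,uv,z).round(3).tolist() for z in(.18,.2,.22)])
for an in(2.55,2.65,2.75,2.85,2.95):print(an,project(t,frame(*C,[-.05,.066-.16*np.cos(an),.13+.16*np.sin(an)])))
L=np.array([[x,y,.124] for x in(-.04,.04) for y in(-.074,0,.074)])
U=[[409,239],[377,238],[345,237],[408,205],[377,204],[346,203]]
f=least_squares(lambda q:(project(t,frame(*q,L))-U).ravel(),[.5,-.1,0]);print('block',f.x,f.fun.round(1))
U=[[210,287],[244,269],[278,250],[231,319],[265,301],[299,282]]
f=least_squares(lambda q:(project(s,frame(*q,L))-U).ravel(),[.5,-.1,0]);print('block',f.x,f.fun.round(1))
E
```

```text
t [307.7 286.5] [297 276  22  22 362] [[ 0.4441 -0.0424  0.033 ]]
t [371.4 287.4] [361 277  22  22 365] [[ 0.4421 -0.1958  0.033 ]]
t [408.4 288.3] [397 279  24  21 388] [[ 0.44   -0.2857  0.033 ]]
s [290.1 216.4] [279 200  24  33 607] [[ 0.4494 -0.0446  0.033 ]]
s [225.2 247.7] [215 232  22  34 520] [[ 0.4425 -0.2019  0.033 ]]
s [188.5 268.4] [176 252  28  34 669] [[ 0.4453 -0.2895  0.033 ]]
console [ 0.59632199  0.21962109 -0.11983574] [ 0.  -2.1  0.7 -1.1 -0.3  0.5 -0.7  2.3  0.3  0.2]
tab [[[0.574, 0.443, 0.18]], [[0.571, 0.434, 0.2]], [[0.568, 0.426, 0.22]]]
2.55 [[ 89.38314181 221.76310303]]
2.65 [[ 88.27733433 222.31676205]]
2.75 [[ 87.94542767 222.98761454]]
2.85 [[ 88.36152181 223.76378585]]
2.95 [[ 89.49262671 224.63297098]]
block [ 0.58955354 -0.1990392  -0.02294962] [ 0.4  0.2 -0.1  0.4 -0.7  0.5  1.3 -0.4  0.2 -0.4 -1.1 -0.3]
block [ 0.5956894  -0.20388104 -0.00487973] [-0.9 -0.   0.5 -1.2  0.5 -0.6 -1.8  2.4  0.5 -0.1  1.3 -0.9]
```

```bash
python3 - <<'E'
from h import *
o=robot.observe();p=viewer.camera_params('wrist');R=Ro.from_euler('xyz',o['tool_rot']).as_matrix()
print(p['K'][0,0],p['k1']);print((R.T@(p['T'][:3,3]-o['tool_pos'])).round(3));print((R.T@p['T'][:3,:3]).round(2))
go(.5467,.2256,.33,1.45)
E
```

```text
381.27347156918796 -0.04694793393856539
[ 0.067  0.001 -0.14 ]
[[ 0.   -0.97 -0.25]
 [ 1.    0.    0.  ]
 [-0.   -0.25  0.97]]
dpos [-48.1  -18.06  -8.49] dr [-0.1  0.  83.8]
```

>>> step_arm(increments=[{"delta_pos": [0,0,-8.5],"dr": [0,0,10],"fingers": -0.3},{"delta_pos": [-48.1,-18.1,-8.5],"dr": [0,0,83.8],"fingers": -0.3},{"delta_pos": [-48.1,-18.1,-8.5],"dr": [0,0,83.8],"fingers": -0.3},{"delta_pos": [-48.1,-18.1,-8.5],"dr": [0,0,83.8],"fingers": -0.3},{"delta_pos": [-48.1,-18.1,-8.5],"dr": [0,0,83.8],"fingers": -0.3}])

```text
time: 0.72
tool_pos: [0.3284, 0.371, 0.3189]
tool_rot: [-3.141, -0.0, 1.981]
contact_force: [0.5, 1.1, -0.1]
opening: 0.0599
grip_force: 0.0
```

```bash
python3 - <<'E'
from h import *
go(.5467,.2256,.33,1.45)
E
```

```text
dpos [-22.04  14.22  -1.12] dr [-0.  -0.  30.4]
```

>>> step_arm(increments=[{"delta_pos": [-22,14.2,-1],"dr": [0,0,30.4],"fingers": -0.3},{"delta_pos": [-22,14.2,-1],"dr": [0,0,30.4],"fingers": -0.3},{"delta_pos": [-22,14.2,-1],"dr": [0,0,30.4],"fingers": -0.3},{"delta_pos": [-22,14.2,-1],"dr": [0,0,30.4],"fingers": -0.3},{"delta_pos": [-22,14.2,-1],"dr": [0,0,30.4],"fingers": -0.3}])

```text
time: 1.35
tool_pos: [0.5485, 0.2258, 0.3276]
tool_rot: [-3.14, 0.001, 1.452]
contact_force: [0.0, 0.8, 0.5]
opening: 0.0598
grip_force: 0.0
```

```bash
python3 - <<'E'
from h import *
import pickle
print(robot.observe()['tool_pos'],robot.observe()['tool_rot'])
p=viewer.camera_params('wrist');i=viewer.read_camera('wrist');cv2.imwrite('pics/w1.png',i[:,:,::-1]);pickle.dump(p,open('w1.pkl','wb'))
C=[.5963,.2196,-.12]
print(project(p,frame(*C,[[-.05,0,.089],[-.05,0,.119],[-.05,.066,.138],[-.05,-.066,.144]])))
E
```

```text
[0.54848633 0.22579961 0.32757805] [-3.14041337e+00  1.10864894e-03  1.45245433e+00]
[[318.73103267 217.19347332]
 [318.51479218 222.98994112]
 [318.38622754 150.42456499]
 [318.29287031 299.42018791]]
```

View pics/w1.png

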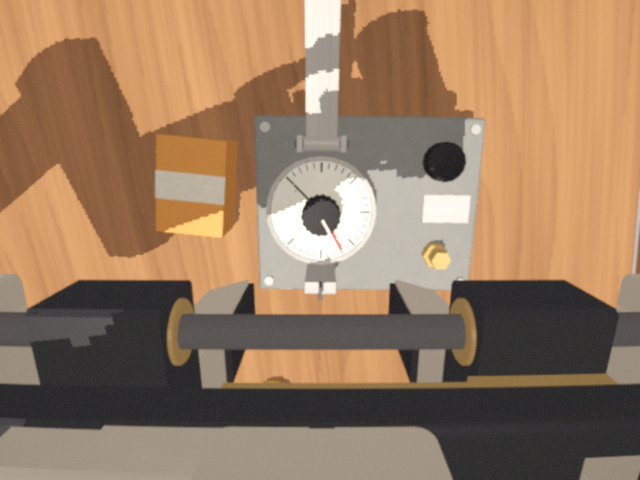

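The wrist view shows the gauge at about (321,212), the hinge at (322,144) and the staple at (320,290). The red pointer runs toward (340,248), while zero is at the upper left (287,178), so about 3.4 rad must be turned back.

```bash
python3 - <<'E'
from h import *
import pickle
p=pickle.load(open('w1.pkl','rb'))
L=np.array([[.12,.095,.06],[-.12,-.095,.06],[-.12,.095,.06],[-.05,0,.089],[-.05,.066,.138],[-.05,-.066,.144]])
U=[[483,119],[262,290],[255,116],[322,211],[322,143],[320,291]]
f=least_squares(lambda q:(project(p,frame(*q,L))-U).ravel(),[.5,.2,0]);print('console',f.x,f.fun.round(1))
p=viewer.camera_params('wrist');i=viewer.read_camera('wrist');print(robot.observe()['tool_pos'])
g=cv2.cvtColor(i,cv2.COLOR_RGB2GRAY);c=cv2.HoughCircles(g[120:300,240:400],cv2.HOUGH_GRADIENT,1,20,param1=100,param2=20,minRadius=45,maxRadius=62)
print(None if c is None else c[0][:3]+[240,120,0])
print(frame(*f.x,[-.05,0,.113]))
go(*frame(*f.x,[-.05,0,.16])[0],f.x[2]+np.pi/2-.65)
E
```

```text
console [ 0.59955636  0.22472898 -0.12274075] [ 3.8 -2.  -2.4 -0.4 -1.7 -1.2 -0.7  0.7 -0.3  0.6  1.   2.7]
[0.54660439 0.22764596 0.32792129]
[[322.5        210.5         53.70000076]]
[[0.54993252 0.23085062 0.113     ]]
dpos [ 0.36  0.32 16.79] dr [-0.1  0.1 37.6]
```

```bash
python3 - <<'E'
from h import *
o=robot.observe();p=viewer.camera_params('wrist');i=viewer.read_camera('wrist');print(o['tool_pos'],o['tool_rot'][2])
g=cv2.cvtColor(i,cv2.COLOR_RGB2GRAY);c=cv2.HoughCircles(g[120:300,240:400],cv2.HOUGH_GRADIENT,1,20,param1=100,param2=20,minRadius=45,maxRadius=62)
print(c[0][:2]+[240,120,0],atz(p,c[0][:1,:2]+[240,120],.087))
L=np.array([[.12,.095,.06],[-.12,-.095,.06],[-.12,.095,.06],[-.05,0,.087],[-.05,.066,.138],[-.05,-.066,.144]])
U=[[483,119],[262,290],[255,116],[322,211],[322,143],[320,291]]
f=least_squares(lambda q:(project(p,frame(*q,L))-U).ravel(),[.5,.2,0]);print('console',f.x,f.fun.round(1))
x=frame(*f.x,[-.05,0,.16])[0];print(x)
go(*x,f.x[2]+np.pi/2-.65)
E
```

```text
[0.54660439 0.22764596 0.32792129] 1.4545791889583906
[[322.5        212.5         54.70000076]] [[0.54897115 0.23154743 0.087     ]]
console [ 0.59758725  0.22680792 -0.12041337] [ 3.7 -1.9 -2.3 -0.4 -1.6 -1.1 -0.6  0.4 -0.3  0.6  1.   2.6]
[0.5479493  0.23281405 0.16      ]
dpos [ 0.44  0.21 16.83] dr [-0.1  0.  37.6]
```

>>> step_arm(increments=[{"delta_pos": [0.3,0.2,6],"dr": [0,0,10],"fingers": -0.3},{"delta_pos": [0.3,0.2,12],"dr": [0,0,20],"fingers": -0.3},{"delta_pos": [0.3,0.2,14],"dr": [0,0,30],"fingers": -0.3},{"delta_pos": [0.3,0.2,16],"dr": [0,0,36],"fingers": -0.3},{"delta_pos": [0.3,0.2,16],"dr": [0,0,36],"fingers": -0.3}])

```text
time: 2.12
tool_pos: [0.5461, 0.2325, 0.168]
tool_rot: [-3.14, 0.003, 0.832]
contact_force: [-0.3, -0.7, -0.1]
opening: 0.0601
grip_force: 0.0
```

```bash
python3 - <<'E'
from h import *
o=robot.observe();p=viewer.camera_params('wrist');i=viewer.read_camera('wrist');print(o['tool_pos'],o['tool_rot'])
cv2.imwrite('pics/w2.png',i[:,:,::-1])
print(project(p,[[.548,.231,.087],[.548,.231,.119]]))
go(.548,.231,.113,.83)
E
```

```text
[0.546121   0.23253574 0.16795681] [-3.13950300e+00  2.70345756e-03  8.31650508e-01]
[[325.55953809 263.33408055]
 [326.09508638 281.46816545]]
dpos [-0.05  0.17  5.63] dr [-0.   0.   0.1]
```

View pics/w2.png

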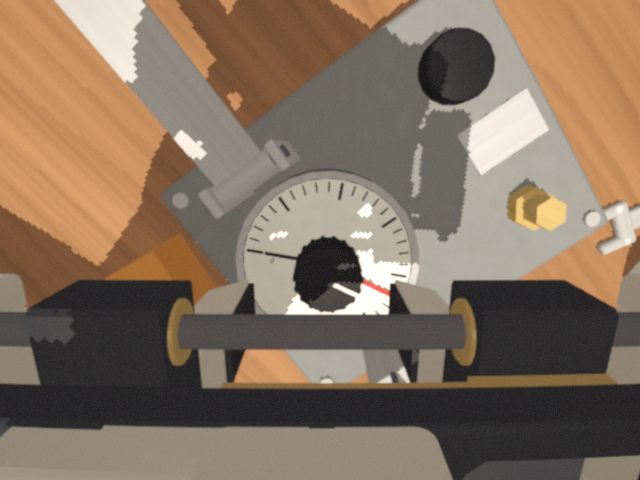

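The knob shows at about (328,272) and the dial centre at (327,261). Both match the estimate to within 1–2 mm, so I go down and grip.

>>> step_arm(increments=[{"delta_pos": [0.1,0.2,3],"dr": [0,0,0],"fingers": -0.3},{"delta_pos": [0.1,0.2,5.6],"dr": [0,0,0],"fingers": -0.3},{"delta_pos": [0.1,0.2,5.6],"dr": [0,0,0],"fingers": 1},{"delta_pos": [0.1,0.2,5.6],"dr": [0,0,0],"fingers": 1},{"delta_pos": [0.1,0.2,5.6],"dr": [0,0,0],"fingers": 1}], newtons=12)

```text
time: 2.8
tool_pos: [0.5502, 0.2322, 0.1148]
tool_rot: [-3.14, -0.003, 0.828]
contact_force: [-0.1, 1.5, 5.3]
opening: 0.0355
grip_force: 12.0
```

>>> step_arm(increments=[{"delta_pos": [0,0,0],"dr": [0,0,-10],"fingers": 1},{"delta_pos": [0,0,0],"dr": [0,0,-20],"fingers": 1},{"delta_pos": [0,0,0],"dr": [0,0,-30],"fingers": 1},{"delta_pos": [0,0,0],"dr": [0,0,-40],"fingers": 1},{"delta_pos": [0,0,0],"dr": [0,0,-50],"fingers": 1}])

```text
time: 3.42
tool_pos: [0.5478, 0.2329, 0.1148]
tool_rot: [-3.138, -0.004, 1.707]
contact_force: [-13.7, 7.2, 11.4]
opening: 0.0355
grip_force: 12.0
```

>>> step_arm(increments=[{"delta_pos": [0,0,0],"dr": [0,0,-10],"fingers": 1},{"delta_pos": [0,0,0],"dr": [0,0,-22],"fingers": 1},{"delta_pos": [0,0,0],"dr": [0,0,-22],"fingers": 1},{"delta_pos": [0,0,0],"dr": [0,0,-22],"fingers": -0.3},{"delta_pos": [0,0,0],"dr": [0,0,-22],"fingers": -0.3}])

```text
time: 4.05
tool_pos: [0.5512, 0.2309, 0.1141]
tool_rot: [3.139, 0.001, 2.085]
contact_force: [0.2, -0.1, 0.3]
opening: 0.0512
grip_force: 0.0
```

>>> step_arm(increments=[{"delta_pos": [0,0,-1.5],"dr": [0,0,0],"fingers": -0.3},{"delta_pos": [0,0,-3.5],"dr": [0,0,10],"fingers": -0.3},{"delta_pos": [0,0,-3.5],"dr": [0,0,20],"fingers": -0.3},{"delta_pos": [0,0,-3.5],"dr": [0,0,30],"fingers": -0.3},{"delta_pos": [0,0,-3.5],"dr": [0,0,40],"fingers": -0.3}])

```text
time: 4.68
tool_pos: [0.5512, 0.2307, 0.1493]
tool_rot: [3.14, -0.001, 1.381]
contact_force: [0.2, 0.3, 0.3]
opening: 0.0596
grip_force: 0.0
```

>>> step_arm(increments=[{"delta_pos": [0.15,-0.33,0],"dr": [0,0,10],"fingers": -0.3},{"delta_pos": [0.15,-0.33,0],"dr": [0,0,20],"fingers": -0.3},{"delta_pos": [0.15,-0.33,0],"dr": [0,0,31],"fingers": -0.3},{"delta_pos": [0.15,-0.33,1.8],"dr": [0,0,31],"fingers": -0.3},{"delta_pos": [0.15,-0.33,3.5],"dr": [0,0,31],"fingers": -0.3}])

```text
time: 5.3
tool_pos: [0.5482, 0.2328, 0.1135]
tool_rot: [3.141, -0.002, 0.846]
contact_force: [-0.3, 0.2, -0.6]
opening: 0.0595
grip_force: 0.0
```

>>> step_arm(increments=[{"delta_pos": [0,0,0],"dr": [0,0,0],"fingers": 1},{"delta_pos": [0,0,0],"dr": [0,0,0],"fingers": 1},{"delta_pos": [0,0,0],"dr": [0,0,0],"fingers": 1},{"delta_pos": [0,0,0],"dr": [0,0,-10],"fingers": 1},{"delta_pos": [0,0,0],"dr": [0,0,-20],"fingers": 1}])

```text
time: 5.92
tool_pos: [0.5487, 0.2321, 0.1138]
tool_rot: [3.139, -0.0, 1.2]
contact_force: [2.3, -3.5, -1.3]
opening: 0.0355
grip_force: 12.0
```

>>> step_arm(increments=[{"delta_pos": [0,0,0],"dr": [0,0,-10],"fingers": 1},{"delta_pos": [0,0,0],"dr": [0,0,-20],"fingers": 1},{"delta_pos": [0,0,0],"dr": [0,0,-30],"fingers": 1},{"delta_pos": [0,0,0],"dr": [0,0,-40],"fingers": 1},{"delta_pos": [0,0,0],"dr": [0,0,-52],"fingers": 1}])

```text
time: 6.55
tool_pos: [0.5469, 0.2319, 0.1137]
tool_rot: [-3.14, 0.001, 2.087]
contact_force: [-4.5, -4.9, 3.3]
opening: 0.0357
grip_force: 12.0
```

>>> step_arm(increments=[{"delta_pos": [0,0,0],"dr": [0,0,0],"fingers": 1},{"delta_pos": [0,0,0],"dr": [0,0,0],"fingers": -0.3},{"delta_pos": [0,0,0],"dr": [0,0,0],"fingers": -0.3},{"delta_pos": [0,0,-1.5],"dr": [0,0,0],"fingers": -0.3},{"delta_pos": [0,0,-3.5],"dr": [0,0,10],"fingers": -0.3}])

```text
time: 7.18
tool_pos: [0.5475, 0.2329, 0.1489]
tool_rot: [-3.141, -0.0, 1.902]
contact_force: [-0.0, -0.7, -0.3]
opening: 0.0598
grip_force: 0.0
```

>>> step_arm(increments=[{"delta_pos": [0,0,0],"dr": [0,0,10],"fingers": -0.3},{"delta_pos": [0,0,0],"dr": [0,0,20],"fingers": -0.3},{"delta_pos": [0,0,0],"dr": [0,0,30],"fingers": -0.3},{"delta_pos": [0,0,0],"dr": [0,0,40],"fingers": -0.3},{"delta_pos": [0,0,0],"dr": [0,0,50],"fingers": -0.3}])

```text
time: 7.8
tool_pos: [0.5479, 0.233, 0.1492]
tool_rot: [3.141, -0.001, 1.028]
contact_force: [-0.3, -0.1, 0.1]
opening: 0.0596
grip_force: 0.0
```

```bash
python3 - <<'E'
from h import *
o=robot.observe();p=viewer.camera_params('wrist');i=viewer.read_camera('wrist');print(o['tool_pos'],o['tool_rot'])
cv2.imwrite('pics/w3.png',i[:,:,::-1])
E
```

```text
[0.54792572 0.23302693 0.14919748] [ 3.14061537e+00 -1.27265684e-03  1.02761156e+00]
```

View pics/w3.png

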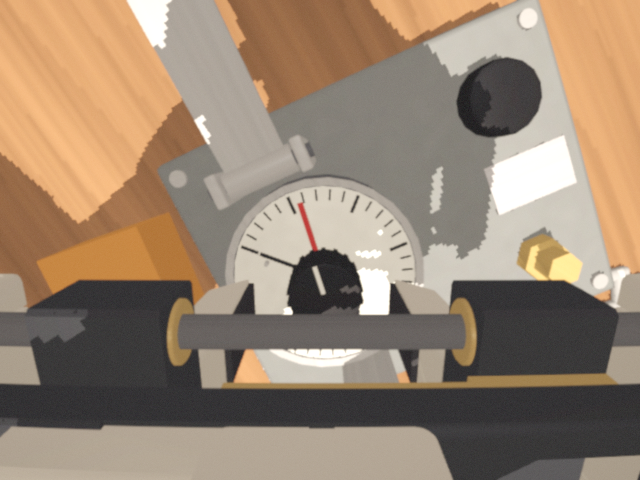

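The red pointer at (301,204) is about 53° clockwise of zero, at (245,247). One more grasp will do it.

>>> step_arm(increments=[{"delta_pos": [0,0,1.8],"dr": [0,0,0],"fingers": -0.3},{"delta_pos": [0,0,3.5],"dr": [0,0,0],"fingers": -0.3},{"delta_pos": [0,0,3.5],"dr": [0,0,0],"fingers": 1},{"delta_pos": [0,0,3.5],"dr": [0,0,0],"fingers": 1},{"delta_pos": [0,0,3.5],"dr": [0,0,0],"fingers": 1}])

```text
time: 8.48
tool_pos: [0.5493, 0.2322, 0.1138]
tool_rot: [3.137, -0.002, 1.034]
contact_force: [2.2, -1.6, -1.1]
opening: 0.0357
grip_force: 12.0
```

>>> step_arm(increments=[{"delta_pos": [0,0,0],"dr": [0,0,-10],"fingers": 1},{"delta_pos": [0,0,0],"dr": [0,0,-20],"fingers": 1},{"delta_pos": [0,0,0],"dr": [0,0,-30],"fingers": 1},{"delta_pos": [0,0,0],"dr": [0,0,-40],"fingers": 1},{"delta_pos": [0,0,0],"dr": [0,0,-50],"fingers": 1}])

```text
time: 9.1
tool_pos: [0.547, 0.2327, 0.1136]
tool_rot: [-3.141, -0.0, 1.912]
contact_force: [-4.0, -1.4, 2.7]
opening: 0.0361
grip_force: 12.0
```

>>> step_arm(increments=[{"delta_pos": [0,0,0],"dr": [0,0,-6],"fingers": 1},{"delta_pos": [0,0,0],"dr": [0,0,-13],"fingers": 1},{"delta_pos": [0,0,0],"dr": [0,0,-13],"fingers": 1},{"delta_pos": [0,0,0],"dr": [0,0,-13],"fingers": 1},{"delta_pos": [0,0,0],"dr": [0,0,-13],"fingers": -0.3}])

```text
time: 9.72
tool_pos: [0.5477, 0.2329, 0.1136]
tool_rot: [3.141, 0.0, 2.133]
contact_force: [-0.3, 1.2, -0.1]
opening: 0.0418
grip_force: 0.0
```

>>> step_arm(increments=[{"delta_pos": [0,0,0],"dr": [0,0,0],"fingers": -0.3},{"delta_pos": [0,0,0],"dr": [0,0,0],"fingers": -0.3},{"delta_pos": [0,0,-3.5],"dr": [0,0,0],"fingers": -0.3},{"delta_pos": [0,0,-9],"dr": [0,0,10],"fingers": -0.3},{"delta_pos": [0,0,-14],"dr": [0,0,20],"fingers": -0.3}])

```text
time: 10.35
tool_pos: [0.5476, 0.2328, 0.2547]
tool_rot: [3.141, -0.0, 1.778]
contact_force: [1.2, 0.6, 0.4]
opening: 0.0596
grip_force: 0.0
```

```bash
python3 - <<'E'
from h import *
o=robot.observe();p=viewer.camera_params('wrist');i=viewer.read_camera('wrist');print(o['tool_pos'],o['tool_rot'])
cv2.imwrite('pics/w4.png',i[:,:,::-1])
u=project(p,[[.548,.2328,.089]])[0].round().astype(int);print(u)
E
```

```text
[0.54755754 0.2328023  0.25474404] [ 3.14106397e+00 -1.57856201e-04  1.77808461e+00]
[320 233]
```

View pics/w4.png

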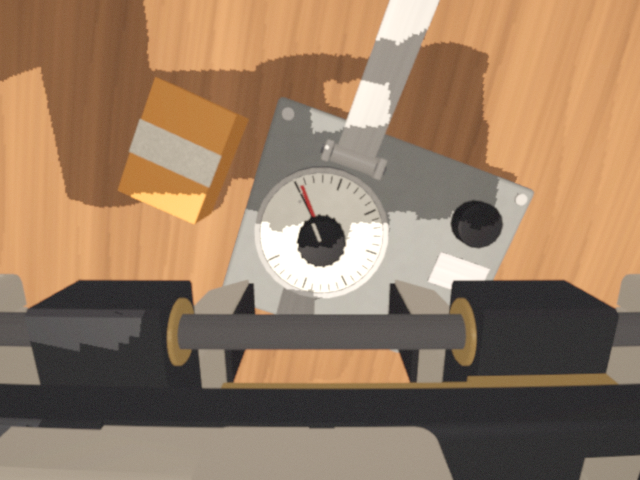

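```bash
python3 - <<'E'
from h import *
p=viewer.camera_params('wrist')
i=cv2.imread('pics/w4.png');h=cv2.cvtColor(i,cv2.COLOR_BGR2HSV)
m=((h[:,:,0]<8)|(h[:,:,0]>172))&(h[:,:,1]>140)&(h[:,:,2]>60);m[:160]=0;m[260:]=0;m[:,:260]=0;m[:,380:]=0
v,u=np.nonzero(m);P=atz(p,np.c_[u,v],.092)[:,:2];print(len(u))
c=np.array([.548,.2328]);
d=P-P.mean(0);w=np.linalg.svd(d)[2][0];w*=np.sign(w@(P.mean(0)-c))
yaw=-.1205
print('line',np.degrees(np.arctan2(w[1],w[0])-yaw),'from centre',np.degrees(np.arctan2(*(P.mean(0)-c)[::-1])-yaw))
tip=atz(p,[[296,182]],.09)[0,:2]-c;print('black',np.degrees(np.arctan2(tip[1],tip[0])-yaw))
z=cv2.resize(i[160:300,245:400],None,fx=5,fy=4,interpolation=cv2.INTER_CUBIC);cv2.imwrite('pics/z4.png',z)
E
```

```text
87
line 128.1486435218339 from centre 121.26743943847184
black 128.32101477413684
```

View pics/z4.png

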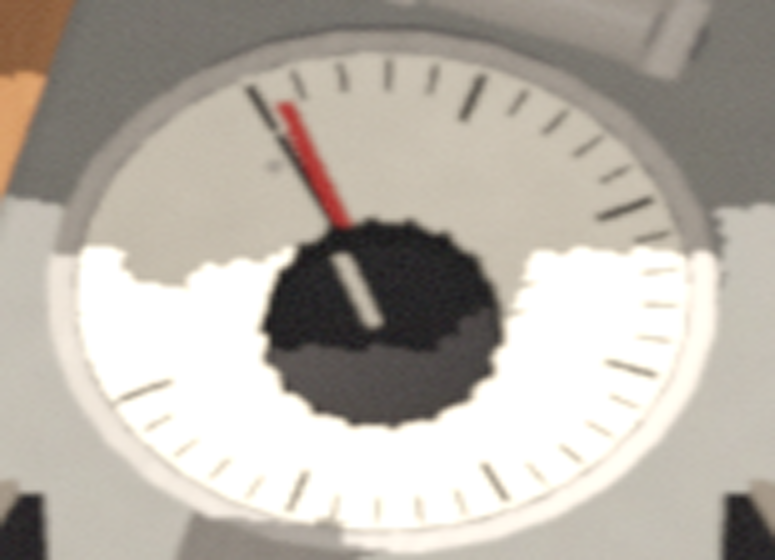

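The red pointer still stands about 6–7° short of the zero tick, where the black needle is, and the stop pin lies just beyond. I turn once more with a firmer grip.

>>> step_arm(increments=[{"delta_pos": [0,0,6],"dr": [0,0,6],"fingers": -0.3},{"delta_pos": [0,0,12],"dr": [0,0,6],"fingers": -0.3},{"delta_pos": [0,0,14],"dr": [0,0,6],"fingers": -0.3},{"delta_pos": [0,0,14.1],"dr": [0,0,6],"fingers": 1},{"delta_pos": [0,0,14.1],"dr": [0,0,6],"fingers": 1}], newtons=20)

```text
time: 11.02
tool_pos: [0.5483, 0.233, 0.1131]
tool_rot: [3.14, -0.0, 1.679]
contact_force: [0.2, 0.5, 0.2]
opening: 0.0444
grip_force: 0.0
```

>>> step_arm(increments=[{"delta_pos": [0,0,0],"dr": [0,0,0],"fingers": 1},{"delta_pos": [0,0,0],"dr": [0,0,-6],"fingers": 1},{"delta_pos": [0,0,0],"dr": [0,0,-12],"fingers": 1},{"delta_pos": [0,0,0],"dr": [0,0,-18],"fingers": 1},{"delta_pos": [0,0,0],"dr": [0,0,-24],"fingers": 1}])

```text
time: 11.65
tool_pos: [0.5461, 0.2332, 0.113]
tool_rot: [-3.14, -0.002, 2.101]
contact_force: [-6.4, -0.6, 2.6]
opening: 0.0356
grip_force: 20.0
```

```bash
python3 - <<'E'
from h import *
o=robot.observe();print(o['torque'],o['qpos'],o['contact_force'])
E
```

```text
[-0.09136984  1.14353258 -0.51707198] [ 0.2738365   0.59509932  1.4985397   0.00165324  1.05000305 -0.25670739] [-6.40275467 -0.55429231  2.61011816]
```

>>> step_arm(increments=[{"delta_pos": [0,0,0],"dr": [0,0,0],"fingers": 1},{"delta_pos": [0,0,0],"dr": [0,0,0],"fingers": -0.3},{"delta_pos": [0,0,0],"dr": [0,0,0],"fingers": -0.3},{"delta_pos": [0,0,-3.5],"dr": [0,0,0],"fingers": -0.3},{"delta_pos": [0,0,-9],"dr": [0,0,10],"fingers": -0.3}])

```text
time: 12.28
tool_pos: [0.5469, 0.2324, 0.2017]
tool_rot: [-3.138, -0.0, 1.92]
contact_force: [1.4, 0.1, 0.3]
opening: 0.0597
grip_force: 0.0
```

>>> step_arm(increments=[{"delta_pos": [0,0,-5],"dr": [0,0,10],"fingers": -0.3},{"delta_pos": [0,0,-5],"dr": [0,0,20],"fingers": -0.3},{"delta_pos": [0,0,-5],"dr": [0,0,27],"fingers": -0.3},{"delta_pos": [0,0,-5],"dr": [0,0,27],"fingers": -0.3},{"delta_pos": [0,0,-5],"dr": [0,0,27],"fingers": -0.3}])

```text
time: 12.9
tool_pos: [0.5476, 0.2328, 0.252]
tool_rot: [3.141, -0.0, 1.455]
contact_force: [-0.2, -0.4, -0.1]
opening: 0.0597
grip_force: 0.0
```

```bash
python3 - <<'E'
from h import *
o=robot.observe();p=viewer.camera_params('wrist');i=viewer.read_camera('wrist')[:,:,::-1].copy();print(o['tool_pos'],o['tool_rot'])
u=project(p,[[.548,.2328,.089]])[0].round().astype(int);print(u)
a=i[u[1]-75:u[1]+70,u[0]-80:u[0]+80]
b=cv2.resize(i,None,fx=.75,fy=.75)
z=cv2.resize(a,None,fx=3,fy=3,interpolation=cv2.INTER_CUBIC);
o=np.zeros((435+0,800,3),np.uint8);o[:,:480]=z;q=i[0:435,160:480];o[:,480:800]=q
cv2.imwrite('pics/z5.png',o)
E
```

```text
[0.54758884 0.23275889 0.25202925] [ 3.14136951e+00 -1.55286321e-04  1.45451760e+00]
[320 233]
```

View pics/z5.png

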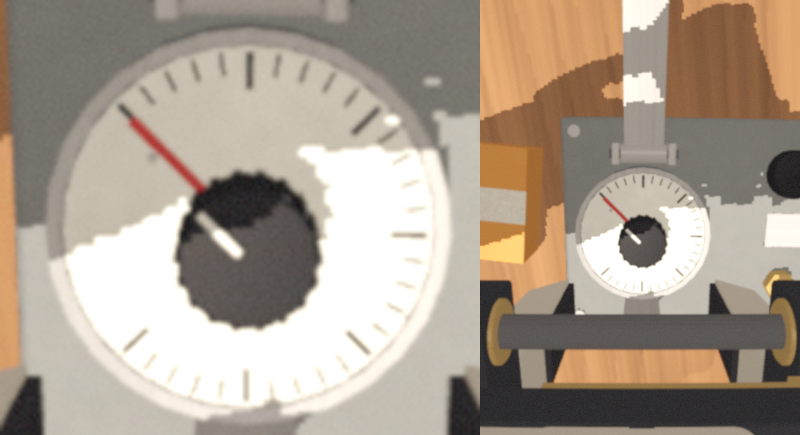

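The red pointer now lies exactly on the zero tick at (125,112). Next is the strap angle.

```bash
python3 - <<'E'
from h import *
C=[.5976,.2268,-.1204];t=viewer.camera_params('top'); s=viewer.camera_params('scene')
K=frame(*C,[-.05,0,.117]);H=frame(*C,[-.05,.066,.13])
print('knob s',project(s,K),'t',project(t,K),'hinge',project(s,H),project(t,H))
for an in np.arange(2.5,3.01,.1):
    P=frame(*C,[-.05,.066-.16*np.cos(an),.13+.16*np.sin(an)]);print(an.round(2),project(s,P).round(1),project(t,P).round(1),P.round(3))
a=cv2.imread('pics/scene0.png')
g=cv2.cvtColor(a,cv2.COLOR_BGR2GRAY)[100:140,490:530];v,u=np.nonzero(g<60);print(len(u),u.mean()+490,v.mean()+100)
E
```

```text
knob s [[422.88434614 168.3797493 ]] t [[187.34752812 238.72925441]] hinge [[449.75005438 154.20648218]] [[157.68641988 234.41596283]]
2.5 [[510.6 103.8]] [[ 87.  220.9]] [[0.571 0.426 0.226]]
2.6 [[512.  107.1]] [[ 85.6 221.4]] [[0.572 0.434 0.212]]
2.7 [[512.7 110.9]] [[ 84.9 222. ]] [[0.573 0.442 0.198]]
2.8 [[512.8 115. ]] [[ 85.  222.7]] [[0.574 0.448 0.184]]
2.9 [[512.3 119.3]] [[ 85.8 223.6]] [[0.575 0.453 0.168]]
3.0 [[511.2 123.9]] [[ 87.3 224.5]] [[0.575 0.456 0.153]]
75 512.1733333333333 120.21333333333334
```

>>> step_arm(increments=[{"delta_pos": [3,0,-6],"dr": [0,0,0],"fingers": -0.3},{"delta_pos": [9,0,-7.8],"dr": [0,0,0],"fingers": -0.3},{"delta_pos": [13,0,-7.8],"dr": [0,0,0],"fingers": -0.3},{"delta_pos": [13,0,-7.8],"dr": [0,0,0],"fingers": -0.3},{"delta_pos": [13,0,-7.8],"dr": [0,0,0],"fingers": -0.3}])

```text
time: 13.58
tool_pos: [0.5628, 0.3614, 0.3293]
tool_rot: [-3.141, 0.001, 1.453]
contact_force: [0.3, -0.5, -0.7]
opening: 0.0598
grip_force: 0.0
```

```bash
python3 - <<'E'
from h import *
C=[.5976,.2268,-.1204]
o=robot.observe();p=viewer.camera_params('wrist');i=viewer.read_camera('wrist');print(o['tool_pos'],o['tool_rot'])
cv2.imwrite('pics/w6.png',i[:,:,::-1])
for an in np.arange(2.5,3.01,.1):
    P=frame(*C,[-.05,.066-.16*np.cos(an),.13+.16*np.sin(an)]);print(an.round(2),project(p,P).round(1))
E
```

```text
[0.56281334 0.36139731 0.3293302 ] [-3.14081032e+00  1.03989027e-03  1.45305802e+00]
2.5 [[321.3 153.2]]
2.6 [[321.4 138.9]]
2.7 [[321.4 127.9]]
2.8 [[321.4 120. ]]
2.9 [[321.4 115.1]]
3.0 [[321.4 112.7]]
```

View pics/w6.png

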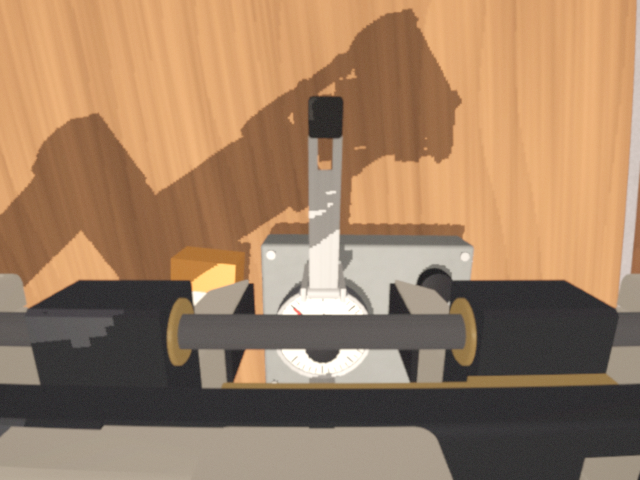

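The tab is centred at (326,116), giving a strap angle of about 2.85.

```bash
python3 - <<'E'
from h import *
C=[.5976,.2268,-.1204]
print(robot.observe()['tool_pos'])
P=frame(*C,[-.048,.219,.176])[0];print(P);go(*P,np.pi/2-.1204)
print([ (a.round(2),(100*np.array([.066-.16*np.cos(a)-.219,.13+.16*np.sin(a)-.176])).round(2)) for a in np.r_[2.85:-.01:-.2375]])
E
```

```text
[0.5629385  0.3609013  0.32967677]
[0.57625143 0.44997983 0.176     ]
dpos [ 9.01  0.27 15.36] dr [-0.   0.   0.1]
[(np.float64(2.85), array([ 0.02, -0.  ])), (np.float64(2.61), array([-1.49,  3.48])), (np.float64(2.38), array([-3.78,  6.5 ])), (np.float64(2.14), array([-6.71,  8.9 ])), (np.float64(1.9), array([-10.13,  10.54])), (np.float64(1.66), array([-13.83,  11.33])), (np.float64(1.43), array([-17.62,  11.23])), (np.float64(1.19), array([-21.28,  10.24])), (np.float64(0.95), array([-24.61,   8.41])), (np.float64(0.71), array([-27.41,   5.86])), (np.float64(0.48), array([-29.53,   2.72])), (np.float64(0.24), array([-30.85,  -0.84])), (np.float64(0.0), array([-31.3,  -4.6]))]
```

>>> step_arm(increments=[{"delta_pos": [6,0.2,0],"dr": [0,0,0],"fingers": -0.3},{"delta_pos": [9,0.3,5],"dr": [0,0,0],"fingers": -0.3},{"delta_pos": [9,0.3,10],"dr": [0,0,0],"fingers": -0.3},{"delta_pos": [9,0.3,15.4],"dr": [0,0,0],"fingers": -0.3},{"delta_pos": [9,0.3,15.4],"dr": [0,0,0],"fingers": -0.3}], newtons=15)

```text
time: 14.25
tool_pos: [0.5748, 0.4482, 0.1711]
tool_rot: [-3.133, 0.007, 1.451]
contact_force: [-0.2, 0.2, 0.6]
opening: 0.0598
grip_force: 0.0
```

>>> step_arm(increments=[{"delta_pos": [0,0,0],"dr": [0,0,0],"fingers": 1},{"delta_pos": [0,0,0],"dr": [0,0,0],"fingers": 1},{"delta_pos": [0,0,0],"dr": [0,0,0],"fingers": 1},{"delta_pos": [0,0,0],"dr": [0,0,0],"fingers": 1},{"delta_pos": [0,0,0],"dr": [0,0,0],"fingers": 1}])

```text
time: 14.88
tool_pos: [0.5763, 0.4514, 0.1764]
tool_rot: [3.142, -0.001, 1.452]
contact_force: [-0.7, 1.5, 0.4]
opening: 0.0258
grip_force: 15.0
```

>>> step_arm(increments=[{"delta_pos": [-1.5,0,-3.5],"dr": [0,0,0],"fingers": 1},{"delta_pos": [-3.8,0,-6.5],"dr": [0,0,0],"fingers": 1},{"delta_pos": [-6.7,0,-8.9],"dr": [0,0,0],"fingers": 1},{"delta_pos": [-10.1,0,-10.5],"dr": [0,0,0],"fingers": 1},{"delta_pos": [-13.8,0,-11.3],"dr": [0,0,0],"fingers": 1}])

```text
time: 15.5
tool_pos: [0.559, 0.3155, 0.2922]
tool_rot: [3.14, -0.006, 1.455]
contact_force: [-4.2, 3.9, 5.0]
opening: 0.0258
grip_force: 15.0
```

>>> step_arm(increments=[{"delta_pos": [-3.8,0,0.1],"dr": [0,0,0],"fingers": 1},{"delta_pos": [-7.5,0,1.1],"dr": [0,0,0],"fingers": 1},{"delta_pos": [-10.8,0,2.9],"dr": [0,0,0],"fingers": 1},{"delta_pos": [-13.6,0,5.5],"dr": [0,0,0],"fingers": 1},{"delta_pos": [-15.7,0,8.6],"dr": [0,0,0],"fingers": 1}])

```text
time: 16.12
tool_pos: [0.5386, 0.1548, 0.2038]
tool_rot: [-3.137, 0.005, 1.452]
contact_force: [-10.7, -7.8, 7.6]
opening: 0.0258
grip_force: 15.0
```

>>> step_arm(increments=[{"delta_pos": [-1.3,0,3.6],"dr": [0,0,0],"fingers": 1},{"delta_pos": [-1.7,0,5.5],"dr": [0,0,0],"fingers": 1},{"delta_pos": [-1.8,0,7.2],"dr": [0,0,0],"fingers": 1},{"delta_pos": [-1.8,0,7.4],"dr": [0,0,0],"fingers": 1},{"delta_pos": [-1.8,0,7.6],"dr": [0,0,0],"fingers": 1}])

```text
time: 16.75
tool_pos: [0.536, 0.1362, 0.1255]
tool_rot: [-3.133, 0.008, 1.452]
contact_force: [-11.0, -17.7, 3.3]
opening: 0.026
grip_force: 15.0
```

>>> step_arm(increments=[{"delta_pos": [0.2,0,0.3],"dr": [0,0,0],"fingers": 1},{"delta_pos": [0.2,0,0.3],"dr": [0,0,0],"fingers": -0.3},{"delta_pos": [0.2,0,0.3],"dr": [0,0,0],"fingers": -0.3},{"delta_pos": [0.2,0,-5],"dr": [0,0,0],"fingers": -0.3},{"delta_pos": [0.2,0,-10],"dr": [0,0,0],"fingers": -0.3}])

```text
time: 17.38
tool_pos: [0.5399, 0.1424, 0.2284]
tool_rot: [3.141, -0.0, 1.453]
contact_force: [1.2, -0.1, -0.3]
opening: 0.0583
grip_force: 0.0
```

```bash
python3 - <<'E'
from h import *
C=[.5976,.2268,-.1204]
o=robot.observe();p=viewer.camera_params('wrist');i=viewer.read_camera('wrist');print(o['tool_pos'],o['tool_rot'])
t=viewer.camera_params('top');T=viewer.read_camera('top')
for a in(0,.06,.12,.2):
  P=frame(*C,[-.05,.066-.16*np.cos(a),.136+.16*np.sin(a)]);print(a,project(p,P).round(1),project(p,frame(*C,[-.05,-.066,.144])).round(1))
o=np.zeros((480,800,3),np.uint8);o[:,:480]=i[:,80:560];o[:240,480:]=T[150:310,40:253].repeat(2,0).repeat(2,1)[:240,:320]
T[blobs(T,*YEL)[1]>9999]=0
for c,st in blobs(T,*YEL)[0]: print(c.round(1),atz(t,c,.033).round(4))
cv2.imwrite('pics/w7.png',o[:,:,::-1])
E
```

```text
[0.5398848  0.14235433 0.22838999] [ 3.14134652e+00 -2.39213337e-04  1.45264275e+00]
0 [[315.3 263. ]] [[315.  222.3]]
0.06 [[315.1 267.1]] [[315.  222.3]]
0.12 [[314.8 270.7]] [[315.  222.3]]
0.2 [[314.5 274.4]] [[315.  222.3]]
[307.7 286.6] [[ 0.4439 -0.0425  0.033 ]]
[371.4 287.4] [[ 0.4421 -0.1959  0.033 ]]
[408.4 288.4] [[ 0.4398 -0.2857  0.033 ]]
```

View pics/w7.png

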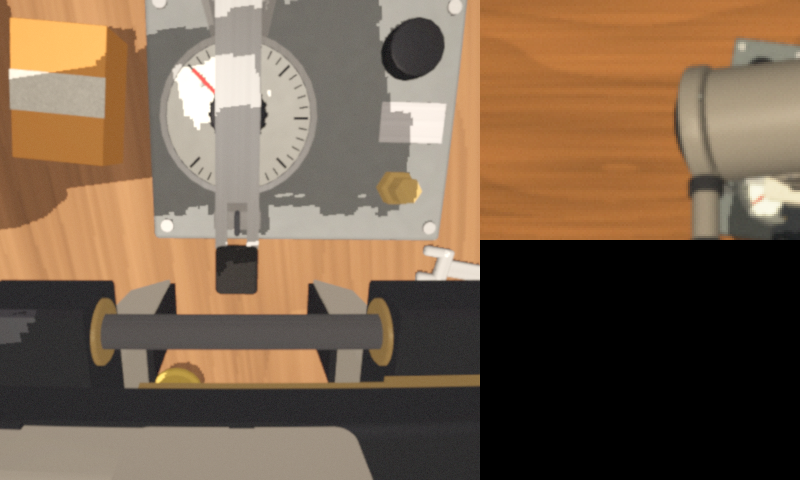

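The strap lies over the knob with the staple in its slot at (237,222). I press down on the tab with closed fingers to make sure it is seated.

>>> step_arm(increments=[{"delta_pos": [-0.2,-0.2,2],"dr": [0,0,0],"fingers": 1},{"delta_pos": [-0.2,-0.2,4],"dr": [0,0,0],"fingers": 1},{"delta_pos": [-0.2,-0.2,6],"dr": [0,0,0],"fingers": 1},{"delta_pos": [-0.2,-0.2,6.8],"dr": [0,0,0],"fingers": 1},{"delta_pos": [-0.2,-0.2,7.2],"dr": [0,0,0],"fingers": 1}])

```text
time: 18.1
tool_pos: [0.5367, 0.1402, 0.1545]
tool_rot: [-3.139, 0.001, 1.452]
contact_force: [-4.9, -2.2, 1.1]
opening: 0.0257
grip_force: 15.0
```

>>> step_arm(increments=[{"delta_pos": [0,0,0.2],"dr": [0,0,0],"fingers": 1},{"delta_pos": [0,0,0.3],"dr": [0,0,0],"fingers": 1},{"delta_pos": [0,0,0.4],"dr": [0,0,0],"fingers": 1},{"delta_pos": [0,0,0.5],"dr": [0,0,0],"fingers": 1},{"delta_pos": [0,0,0.5],"dr": [0,0,0],"fingers": 1}])

```text
time: 18.73
tool_pos: [0.5367, 0.14, 0.1501]
tool_rot: [-3.14, 0.001, 1.452]
contact_force: [-5.4, -2.9, 0.4]
opening: 0.0257
grip_force: 15.0
```

>>> step_arm(increments=[{"delta_pos": [0,0,0.5],"dr": [0,0,0],"fingers": 1},{"delta_pos": [0,0,1.0],"dr": [0,0,0],"fingers": 1},{"delta_pos": [0,0,1.5],"dr": [0,0,0],"fingers": 1},{"delta_pos": [0,0,1.8],"dr": [0,0,0],"fingers": 1},{"delta_pos": [0,0,1.8],"dr": [0,0,0],"fingers": 1}])

```text
time: 19.35
tool_pos: [0.5368, 0.141, 0.1343]
tool_rot: [3.142, -0.001, 1.452]
contact_force: [-9.8, 0.7, 14.9]
opening: 0.0256
grip_force: 15.0
```

Resistance of 14.9 N shows the strap is seated. I release it and go to a viewpoint over the caps and block.

>>> step_arm(increments=[{"delta_pos": [0,0,0],"dr": [0,0,0],"fingers": -0.4},{"delta_pos": [0,0,0],"dr": [0,0,0],"fingers": -0.4},{"delta_pos": [0,0,-6],"dr": [0,0,0],"fingers": -0.4},{"delta_pos": [0,0,-12],"dr": [0,0,5],"fingers": -0.4},{"delta_pos": [0,0,-16],"dr": [0,0,15],"fingers": -0.4}])

```text
time: 19.98
tool_pos: [0.5384, 0.1404, 0.2951]
tool_rot: [3.138, -0.002, 1.186]
contact_force: [0.7, 0.5, -0.9]
opening: 0.0638
grip_force: 0.0
```

```bash
python3 - <<'E'
from h import *
go(.44,-.12,.30,0)
E
```

```text
dpos [-27.83   0.67  -0.55] dr [ 0.1 -0.2 67.9]
```

>>> step_arm(increments=[{"delta_pos": [-6,0.2,0],"dr": [0,0,10],"fingers": -0.4},{"delta_pos": [-12,0.4,0],"dr": [0,0,20],"fingers": -0.4},{"delta_pos": [-18,0.5,0],"dr": [0,0,30],"fingers": -0.4},{"delta_pos": [-24,0.6,0],"dr": [0,0,40],"fingers": -0.4},{"delta_pos": [-28,0.7,0],"dr": [0,0,50],"fingers": -0.4}])

```text
time: 20.6
tool_pos: [0.4394, -0.1246, 0.2922]
tool_rot: [3.14, -0.001, 0.31]
contact_force: [0.3, -0.6, 0.5]
opening: 0.0641
grip_force: 0.0
```

>>> step_arm(increments=[{"delta_pos": [0,0,0],"dr": [0,0,10],"fingers": -0.4},{"delta_pos": [0,0,0],"dr": [0,0,17],"fingers": -0.4},{"delta_pos": [0,0,0],"dr": [0,0,17],"fingers": -0.4},{"delta_pos": [0,0,0],"dr": [0,0,17],"fingers": -0.4},{"delta_pos": [0,0,0],"dr": [0,0,17],"fingers": -0.4}])

```text
time: 21.22
tool_pos: [0.4402, -0.1221, 0.2919]
tool_rot: [-3.142, -0.0, 0.023]
contact_force: [-0.0, 0.6, -0.6]
opening: 0.0642
grip_force: 0.0
```

```bash
python3 - <<'E'
from h import *
import pickle
o=robot.observe();p=viewer.camera_params('wrist');i=viewer.read_camera('wrist');print(o['tool_pos'],o['tool_rot'])
cv2.imwrite('pics/w8.png',i[:,:,::-1]);pickle.dump(p,open('w8.pkl','wb'))
for c,st in blobs(i,*YEL)[0]: print(c.round(1),st,atz(p,c,.05).round(4))
L=np.array([[x,y,.124] for x in(-.04,.04) for y in(-.074,0,.074)])
print(project(p,frame(.593,-.201,-.015,L)).round())
E
```

```text
[ 0.44017235 -0.12214936  0.29193572] [-3.14156500e+00 -2.07555475e-04  2.26860442e-02]
[255.  211.4] [236 196  34  34 126] [[ 0.4436 -0.0535  0.05  ]]
[489.7 203.9] [473 201  34  10  43] [[ 0.4572 -0.2918  0.05  ]]
[[523.  96.]
 [429.  90.]
 [332.  86.]
 [538. -18.]
 [439. -25.]
 [337. -31.]]
```

View pics/w8.png

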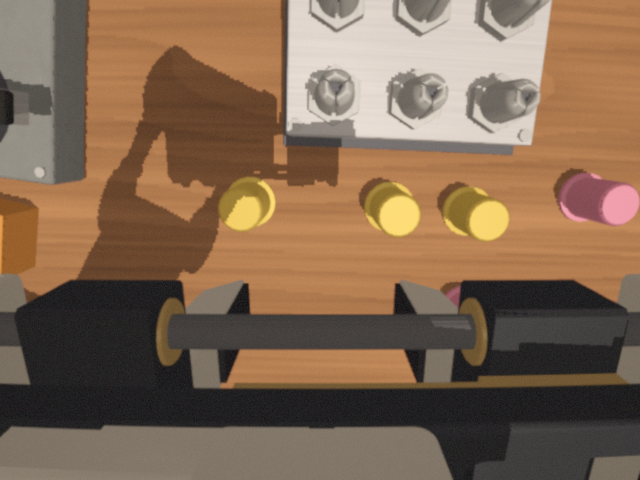

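Three yellow caps (tops at (241,212), (398,215), (484,220)) and the tapers (tips about (337,92), (437,93), (527,96)) are visible. I take one closer look from right above the front row.

>>> step_arm(increments=[{"delta_pos": [1,4,1],"dr": [0,0,1.3],"fingers": -0.4},{"delta_pos": [2.5,8,3],"dr": [0,0,1.3],"fingers": -0.4},{"delta_pos": [2.5,8,3],"dr": [0,0,1.3],"fingers": -0.4},{"delta_pos": [2.5,8,3],"dr": [0,0,1.3],"fingers": -0.4},{"delta_pos": [2.5,8,3],"dr": [0,0,1.3],"fingers": -0.4}])

```text
time: 21.9
tool_pos: [0.4667, -0.2009, 0.2626]
tool_rot: [3.141, -0.001, -0.001]
contact_force: [0.4, -0.9, -0.3]
opening: 0.064
grip_force: 0.0
```

```bash
python3 - <<'E'
from h import *
import pickle
viewer.read_camera('wrist')
o=robot.observe();p=viewer.camera_params('wrist');i=viewer.read_camera('wrist');print(o['tool_pos'],o['tool_rot'])
cv2.imwrite('pics/w9.png',i[:,:,::-1]);pickle.dump(p,open('w9.pkl','wb'))
for z in(.124,.074):
  L=np.array([[x,y,z] for x in(-.04,.04) for y in(-.074,0,.074)])
  print(project(p,frame(.593,-.201,-.015,L)).round().tolist())
E
```

```text
[ 0.46677749 -0.2009217   0.2626637 ] [ 3.14120882e+00 -1.07627414e-03 -4.10609464e-04]
[[427.0, 123.0], [322.0, 121.0], [217.0, 120.0], [436.0, -2.0], [324.0, -5.0], [212.0, -5.0]]
[[411.0, 127.0], [322.0, 125.0], [233.0, 124.0], [418.0, 22.0], [324.0, 20.0], [230.0, 19.0]]
```

View pics/w9.png

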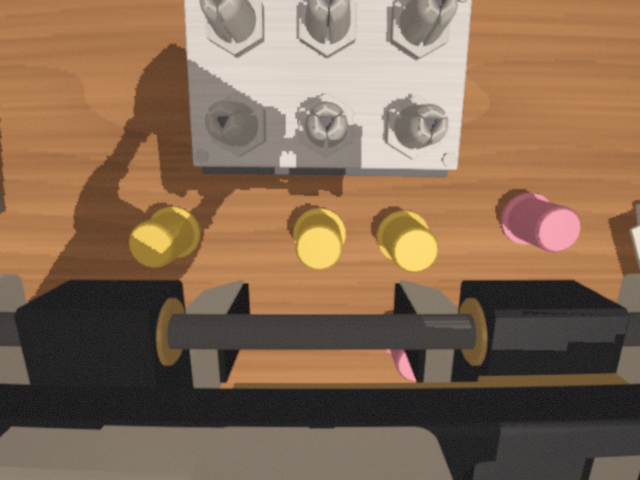

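```bash
python3 - <<'E'
from h import *
import pickle
p=pickle.load(open('w9.pkl','rb'))
L=np.array([[-.04,y,z] for z in(.124,.074) for y in(-.074,0,.074)])
U=[[432,124],[327,123],[222,121],[418,126],[327,125],[235,125]]
f=least_squares(lambda q:(project(p,frame(*q,L))-U).ravel(),[.5,-.2,0]);print('block',f.x,f.fun.round(1));B=f.x
print(frame(*B,np.array([[x,y,.074] for x in(-.04,.04) for y in(-.074,0,.074)])).round(4))
i=cv2.imread('pics/w9.png')[:,:,::-1]
m=cv2.inRange(cv2.cvtColor(i,cv2.COLOR_RGB2HSV),(20,130,50),(36,255,255));m=cv2.morphologyEx(m,cv2.MORPH_OPEN,np.ones((3,3)))
n,l,st,c=cv2.connectedComponentsWithStats(m)
th=np.linspace(0,2*np.pi,60)
def hull(x,y):
    pts=np.vstack([np.c_[x+r*np.cos(th),y+r*np.sin(th),0*th+z] for r,z in((.028,0),(.028,.005),(.0225,.005),(.0225,.062))])
    return project(p,pts)
for k in range(1,n):
    if st[k,4]<500: continue
    x,y,w,h=st[k,:4]; bb=np.array([x-.5,x+w-.5,y-.5,y+h-.5])
    def e(q):
        H=hull(*q);return np.array([H[:,0].min(),H[:,0].max(),H[:,1].min(),H[:,1].max()])-bb
    f=least_squares(e,atz(p,c[k],.03)[0,:2],diff_step=1e-3,x_scale=.01);print(c[k].round(),f.x.round(4),f.fun.round(1))
go(.445,-.199,.15,0)
E
```

```text
block [ 0.59249912 -0.20437606 -0.00965124] [ 0.4 -0.6  0.3 -1.2  0.   0.1 -2.5  1.  -0.6  0.7  2.3  0.1]
[[ 0.5518 -0.278   0.074 ]
 [ 0.5525 -0.204   0.074 ]
 [ 0.5532 -0.13    0.074 ]
 [ 0.6318 -0.2788  0.074 ]
 [ 0.6325 -0.2048  0.074 ]
 [ 0.6332 -0.1308  0.074 ]]
[165. 237.] [ 0.4475 -0.0414] [-1.7  1.9 -1.3  1.3]
[319. 238.] [ 0.4455 -0.1978] [-0.1  0.1 -0.7  0.6]
[407. 241.] [ 0.4429 -0.2863] [-1.2  1.  -1.2  1.2]
dpos [-2.19 -0.2  11.26] dr [ 0.  -0.1 -0. ]
```

>>> step_arm(increments=[{"delta_pos": [-2.1,-0.3,5],"dr": [0,0,0],"fingers": -0.4},{"delta_pos": [-2.1,-0.3,11],"dr": [0,0,0],"fingers": -0.4},{"delta_pos": [-2.1,-0.3,16],"dr": [0,0,0],"fingers": -0.4},{"delta_pos": [-2.1,-0.3,20],"dr": [0,0,0],"fingers": -0.4},{"delta_pos": [-2.1,-0.3,22],"dr": [0,0,0],"fingers": -0.4}], newtons=35)

```text
time: 22.62
tool_pos: [0.445, -0.1977, 0.0404]
tool_rot: [-3.14, 0.002, -0.001]
contact_force: [-0.3, 0.5, 0.0]
opening: 0.0646
grip_force: 0.0
```

>>> step_arm(increments=[{"delta_pos": [0,0,0],"dr": [0,0,0],"fingers": 1},{"delta_pos": [0,0,0],"dr": [0,0,0],"fingers": 1},{"delta_pos": [0,0,0],"dr": [0,0,0],"fingers": 1},{"delta_pos": [0,0,-3],"dr": [0,0,0],"fingers": 1},{"delta_pos": [0,0,-9],"dr": [0,0,0],"fingers": 1}])

```text
time: 23.25
tool_pos: [0.4447, -0.1981, 0.1321]
tool_rot: [-3.139, 0.003, -0.002]
contact_force: [1.2, -0.5, 0.7]
opening: 0.045
grip_force: 35.0
```

```bash
python3 - <<'E'
from h import *
print(robot.observe()['tool_pos']);go(.5525,-.204,.19,-.0097)
E
```

```text
[ 0.44468492 -0.19805528  0.13210793]
dpos [10.76  0.56 -5.82] dr [-0.1  0.2  0.5]
```

>>> step_arm(increments=[{"delta_pos": [0,0.3,-5.8],"dr": [0,0,0.5],"fingers": 1},{"delta_pos": [5,0.6,-5.8],"dr": [0,0,0.5],"fingers": 1},{"delta_pos": [10,0.6,-5.8],"dr": [0,0,0.5],"fingers": 1},{"delta_pos": [10.7,0.6,-5.8],"dr": [0,0,0.5],"fingers": 1},{"delta_pos": [10.7,0.6,-5.8],"dr": [0,0,0.5],"fingers": 1}])

```text
time: 23.88
tool_pos: [0.5522, -0.2046, 0.1899]
tool_rot: [-3.141, 0.001, -0.01]
contact_force: [-0.3, 0.7, -1.1]
opening: 0.0448
grip_force: 35.0
```

```bash
python3 - <<'E'
from h import *
viewer.read_camera('wrist');o=robot.observe();print(o['tool_pos'],o['opening'],o['contact_force']);go(.5525,-.204,.13,-.0097)
E
```

```text
[ 0.55169282 -0.20465904  0.18994767] 0.04462355098643461 [-0.04137281  0.18428632 -1.23854674]
dpos [ 0.09 -0.06  5.99] dr [-0.   0.1 -0. ]
```

>>> step_arm(increments=[{"delta_pos": [0,0,2],"dr": [0,0,0],"fingers": 1},{"delta_pos": [0,0,4],"dr": [0,0,0],"fingers": 1},{"delta_pos": [0,0,5.5],"dr": [0,0,0],"fingers": 1},{"delta_pos": [0,0,6.4],"dr": [0,0,0],"fingers": 1},{"delta_pos": [0,0,6.4],"dr": [0,0,0],"fingers": 1}])

```text
time: 24.55
tool_pos: [0.5532, -0.2049, 0.1257]
tool_rot: [3.142, -0.002, -0.011]
contact_force: [7.0, -0.1, -3.0]
opening: 0.0448
grip_force: 35.0
```

>>> step_arm(increments=[{"delta_pos": [0.25,0,0.3],"dr": [0,0,0],"fingers": 1},{"delta_pos": [0.25,0,0.6],"dr": [0,0,0],"fingers": 1},{"delta_pos": [0.25,0,0.9],"dr": [0,0,0],"fingers": 1},{"delta_pos": [0.25,0,1.1],"dr": [0,0,0],"fingers": 1},{"delta_pos": [0.25,0,1.2],"dr": [0,0,0],"fingers": 1}])

```text
time: 25.18
tool_pos: [0.5546, -0.2049, 0.1171]
tool_rot: [3.141, -0.0, -0.01]
contact_force: [-11.3, 5.1, 29.8]
opening: 0.0445
grip_force: 35.0
```

>>> step_arm(increments=[{"delta_pos": [-0.12,0,0.1],"dr": [0,0,0],"fingers": 1},{"delta_pos": [-0.12,0,0.1],"dr": [0,0,0],"fingers": -0.3},{"delta_pos": [-0.12,0,0],"dr": [0,0,0],"fingers": -0.3},{"delta_pos": [-0.12,0,-5.5],"dr": [0,0,0],"fingers": -0.3},{"delta_pos": [-0.12,0,-7],"dr": [0,0,0],"fingers": 1}])

```text
time: 25.8
tool_pos: [0.5551, -0.2056, 0.1866]
tool_rot: [3.14, -0.004, -0.011]
contact_force: [0.4, -0.6, -0.6]
opening: 0.0535
grip_force: 0.0
```

>>> step_arm(increments=[{"delta_pos": [0,0,0],"dr": [0,0,0],"fingers": 1},{"delta_pos": [0,0,0],"dr": [0,0,0],"fingers": 1},{"delta_pos": [0,0,0],"dr": [0,0,0],"fingers": 1},{"delta_pos": [0,0,1.5],"dr": [0,0,0],"fingers": 1},{"delta_pos": [0,0,2.7],"dr": [0,0,0],"fingers": 1}])

```text
time: 26.42
tool_pos: [0.5534, -0.2046, 0.1551]
tool_rot: [-3.141, 0.002, -0.01]
contact_force: [0.0, -0.7, 6.1]
opening: 0.0045
grip_force: 3.6
```

>>> step_arm(increments=[{"delta_pos": [0,0,0.1],"dr": [0,0,0],"fingers": 1},{"delta_pos": [0,0,0.2],"dr": [0,0,0],"fingers": 1},{"delta_pos": [0,0,0.3],"dr": [0,0,0],"fingers": 1},{"delta_pos": [0,0,0.4],"dr": [0,0,0],"fingers": 1},{"delta_pos": [0,0,0.5],"dr": [0,0,0],"fingers": 1}])

```text
time: 27.05
tool_pos: [0.5541, -0.205, 0.1549]
tool_rot: [3.14, -0.002, -0.01]
contact_force: [-9.4, 3.7, 29.3]
opening: 0.0003
grip_force: 14.4
```

Top at 135.9 mm, so this cap is home. Next is the right-hand cap.

>>> step_arm(increments=[{"delta_pos": [0,0,-6],"dr": [0,0,0],"fingers": -0.4},{"delta_pos": [-5,2.5,-8],"dr": [0,0,0],"fingers": -0.4},{"delta_pos": [-10,5,-9],"dr": [0,0,0],"fingers": -0.4},{"delta_pos": [-14,7.6,-9],"dr": [0,0,0],"fingers": -0.4},{"delta_pos": [-14,7.6,-9],"dr": [0,0,0],"fingers": -0.4}])

```text
time: 27.68
tool_pos: [0.4109, -0.2806, 0.2415]
tool_rot: [-3.141, 0.001, -0.014]
contact_force: [0.3, 0.0, -0.4]
opening: 0.046
grip_force: 0.0
```

```bash
cat >> h.py <<'E'
th=np.linspace(0,2*np.pi,60)
def caps(n='wrist',vmax=285):
    viewer.read_camera(n);p=viewer.camera_params(n);i=viewer.read_camera(n)
    m=cv2.inRange(cv2.cvtColor(i,cv2.COLOR_RGB2HSV),(20,130,50),(36,255,255));m=cv2.morphologyEx(m,cv2.MORPH_OPEN,np.ones((3,3)))
    k_,l,st,c=cv2.connectedComponentsWithStats(m)
    for k in range(1,k_):
        if st[k,4]<300: continue
        x,y,w,h=st[k,:4]; bb=np.array([x-.5,x+w-.5,y-.5,y+h-.5])
        def e(q):
            H=project(p,np.vstack([np.c_[q[0]+r*np.cos(th),q[1]+r*np.sin(th),0*th+z] for r,z in((.028,0),(.028,.005),(.0225,.062))]))
            return np.array([H[:,0].min(),H[:,0].max(),H[:,1].min(),H[:,1].max()])-bb
        f=least_squares(e,atz(p,c[k],.03)[0,:2],diff_step=1e-3,x_scale=.01);print(c[k].round(),f.x.round(4),f.fun.round(1))
    return i
E
python3 - <<'E'
from h import *
i=caps();cv2.imwrite('pics/w10.png',i[:,:,::-1]);print(robot.observe()['tool_pos']);go(.4429,-.2863,.042,-.0097)
E
```

```text
[206.  40.] [ 0.5679 -0.1818] [ 7.1 -8.4  2.3 -3.3]
[ 67. 189.] [ 0.4474 -0.0409] [-1.9  2.1 -1.1  1.1]
[330. 188.] [ 0.4428 -0.2874] [ 0.  -0.  -1.3  1.2]
[ 0.41312782 -0.27951276  0.24146739]
dpos [ 2.99  0.66 19.95] dr [-0.   0.  -0.1]
```

>>> step_arm(increments=[{"delta_pos": [3,0.7,5],"dr": [0,0,0],"fingers": -0.4},{"delta_pos": [3,0.7,10],"dr": [0,0,0],"fingers": -0.4},{"delta_pos": [3,0.7,15],"dr": [0,0,0],"fingers": -0.4},{"delta_pos": [3,0.7,18.5],"dr": [0,0,0],"fingers": -0.4},{"delta_pos": [3,0.7,20],"dr": [0,0,0],"fingers": -0.4}], newtons=35)

```text
time: 28.4
tool_pos: [0.4431, -0.2851, 0.0394]
tool_rot: [-3.139, 0.003, -0.009]
contact_force: [-0.9, -0.3, -0.0]
opening: 0.0643
grip_force: 0.0
```

>>> step_arm(increments=[{"delta_pos": [0,0,0],"dr": [0,0,0],"fingers": 1},{"delta_pos": [0,0,0],"dr": [0,0,0],"fingers": 1},{"delta_pos": [0,0,0],"dr": [0,0,0],"fingers": 1},{"delta_pos": [0,0,-5],"dr": [0,0,0],"fingers": 1},{"delta_pos": [0,0,-10],"dr": [0,0,0],"fingers": 1}])

```text
time: 29.02
tool_pos: [0.443, -0.2867, 0.1437]
tool_rot: [-3.142, -0.0, -0.011]
contact_force: [0.2, -0.7, -0.5]
opening: 0.0454
grip_force: 35.0
```

>>> step_arm(increments=[{"delta_pos": [0,0,-5],"dr": [0,0,0],"fingers": 1},{"delta_pos": [5,-0.5,-5],"dr": [0,0,0],"fingers": 1},{"delta_pos": [10,-0.9,-5],"dr": [0,0,0],"fingers": 1},{"delta_pos": [11,-0.9,-5],"dr": [0,0,0],"fingers": 1},{"delta_pos": [11,-0.9,-5],"dr": [0,0,0],"fingers": 1}])

```text
time: 29.65
tool_pos: [0.553, -0.2787, 0.1919]
tool_rot: [-3.141, 0.001, -0.01]
contact_force: [-0.3, 0.3, 0.7]
opening: 0.0455
grip_force: 35.0
```

```bash
python3 - <<'E'
from h import *
viewer.read_camera('wrist');o=robot.observe();print(o['tool_pos'],o['opening'],o['contact_force']);go(.5532,-.2786,.126,-.0097)
E
```

```text
[ 0.55232012 -0.27882506  0.19191337] 0.04520284322406072 [0.18368788 0.1056508  0.23653264]
dpos [ 0.09 -0.02  6.59] dr [-0.   0.1 -0. ]
```

>>> step_arm(increments=[{"delta_pos": [0.1,0,2],"dr": [0,0,0],"fingers": 1},{"delta_pos": [0.1,0,4],"dr": [0,0,0],"fingers": 1},{"delta_pos": [0.1,0,5.5],"dr": [0,0,0],"fingers": 1},{"delta_pos": [0.1,0,6.6],"dr": [0,0,0],"fingers": 1},{"delta_pos": [0.1,0,6.6],"dr": [0,0,0],"fingers": 1}])

```text
time: 30.32
tool_pos: [0.5538, -0.2789, 0.1254]
tool_rot: [-3.141, 0.001, -0.011]
contact_force: [-0.2, 1.3, 0.4]
opening: 0.0456
grip_force: 35.0
```

Well centred. I press it home.

>>> step_arm(increments=[{"delta_pos": [0,0,0.3],"dr": [0,0,0],"fingers": 1},{"delta_pos": [0,0,0.6],"dr": [0,0,0],"fingers": 1},{"delta_pos": [0,0,0.9],"dr": [0,0,0],"fingers": 1},{"delta_pos": [0,0,1.2],"dr": [0,0,0],"fingers": 1},{"delta_pos": [0,0,1.2],"dr": [0,0,0],"fingers": 1}])

```text
time: 30.95
tool_pos: [0.5538, -0.2788, 0.1172]
tool_rot: [3.141, -0.0, -0.01]
contact_force: [-11.0, 4.3, 20.6]
opening: 0.0456
grip_force: 35.0
```

>>> step_arm(increments=[{"delta_pos": [0,0,0],"dr": [0,0,0],"fingers": -0.3},{"delta_pos": [0,0,-0.1],"dr": [0,0,0],"fingers": -0.3},{"delta_pos": [0,0,-0.1],"dr": [0,0,0],"fingers": -0.3},{"delta_pos": [0,0,-5.5],"dr": [0,0,0],"fingers": -0.3},{"delta_pos": [0,0,-7],"dr": [0,0,0],"fingers": 1}])

```text
time: 31.58
tool_pos: [0.5557, -0.2798, 0.1871]
tool_rot: [3.139, -0.005, -0.01]
contact_force: [-0.4, -0.5, -0.0]
opening: 0.0539
grip_force: 0.0
```

>>> step_arm(increments=[{"delta_pos": [0,0,0],"dr": [0,0,0],"fingers": 1},{"delta_pos": [0,0,0],"dr": [0,0,0],"fingers": 1},{"delta_pos": [0,0,0],"dr": [0,0,0],"fingers": 1},{"delta_pos": [0,0,1.5],"dr": [0,0,0],"fingers": 1},{"delta_pos": [0,0,2.5],"dr": [0,0,0],"fingers": 1}])

```text
time: 32.2
tool_pos: [0.5536, -0.2785, 0.1569]
tool_rot: [-3.14, 0.002, -0.01]
contact_force: [-0.5, -0.4, 0.5]
opening: 0.0044
grip_force: 0.0
```

>>> step_arm(increments=[{"delta_pos": [0,0,0.2],"dr": [0,0,0],"fingers": 1},{"delta_pos": [0,0,0.4],"dr": [0,0,0],"fingers": 1},{"delta_pos": [0,0,0.6],"dr": [0,0,0],"fingers": 1},{"delta_pos": [0,0,0.8],"dr": [0,0,0],"fingers": 1},{"delta_pos": [0,0,0.8],"dr": [0,0,0],"fingers": 1}])

```text
time: 32.83
tool_pos: [0.5543, -0.2789, 0.155]
tool_rot: [3.14, -0.002, -0.01]
contact_force: [-8.5, 4.6, 21.9]
opening: 0.0002
grip_force: 10.7
```

Home as well. Now the left-hand cap.

>>> step_arm(increments=[{"delta_pos": [0,0,-6],"dr": [0,0,0],"fingers": -0.4},{"delta_pos": [-4,-5,-8],"dr": [0,0,0],"fingers": -0.4},{"delta_pos": [-8,-10,-9],"dr": [0,0,0],"fingers": -0.4},{"delta_pos": [-12,-15,-9],"dr": [0,0,0],"fingers": -0.4},{"delta_pos": [-14,-20,-9],"dr": [0,0,0],"fingers": -0.4}])

```text
time: 33.45
tool_pos: [0.4149, -0.0763, 0.2416]
tool_rot: [3.141, -0.002, -0.012]
contact_force: [0.6, 0.5, 0.1]
opening: 0.0456
grip_force: 0.0
```

>>> step_arm(increments=[{"delta_pos": [0,-3.5,0],"dr": [0,0,0],"fingers": -0.4},{"delta_pos": [0,-3.5,0],"dr": [0,0,0],"fingers": -0.4},{"delta_pos": [0,-3.5,0],"dr": [0,0,0],"fingers": -0.4},{"delta_pos": [0,-3.5,0],"dr": [0,0,0],"fingers": -0.4},{"delta_pos": [0,-3.5,0],"dr": [0,0,0],"fingers": -0.4}])

```text
time: 34.08
tool_pos: [0.4168, -0.0432, 0.2408]
tool_rot: [-3.141, 0.0, -0.012]
contact_force: [-0.2, -0.0, 0.7]
opening: 0.0644
grip_force: 0.0
```

```bash
python3 - <<'E'
from h import *
i=caps();cv2.imwrite('pics/w11.png',i[:,:,::-1]);print(robot.observe()['tool_pos']);go(.4475,-.0412,.042,-.0097)
E
```

```text
[573.  48.] [ 0.5693 -0.2571] [ 21.4 -18.9   6.3  -8.9]
[320. 188.] [ 0.4479 -0.0403] [-0.5  0.5 -0.8  0.8]
[ 0.41675108 -0.04296565  0.24075941]
dpos [ 3.08 -0.21 19.87] dr [-0.   0.  -0.1]
```

>>> step_arm(increments=[{"delta_pos": [3.1,-0.3,5],"dr": [0,0,0],"fingers": -0.4},{"delta_pos": [3.1,-0.3,10],"dr": [0,0,0],"fingers": -0.4},{"delta_pos": [3.1,-0.3,15],"dr": [0,0,0],"fingers": -0.4},{"delta_pos": [3.1,-0.3,18.5],"dr": [0,0,0],"fingers": -0.4},{"delta_pos": [3.1,-0.3,19.9],"dr": [0,0,0],"fingers": -0.4}], newtons=35)

```text
time: 34.8
tool_pos: [0.4468, -0.0397, 0.0402]
tool_rot: [-3.141, 0.003, -0.011]
contact_force: [-0.3, -0.9, 0.3]
opening: 0.0646
grip_force: 0.0
```

>>> step_arm(increments=[{"delta_pos": [0,0,0],"dr": [0,0,0],"fingers": 1},{"delta_pos": [0,0,0],"dr": [0,0,0],"fingers": 1},{"delta_pos": [0,0,0],"dr": [0,0,0],"fingers": 1},{"delta_pos": [0,0,-5],"dr": [0,0,0],"fingers": 1},{"delta_pos": [0,0,-10],"dr": [0,0,0],"fingers": 1}])

```text
time: 35.42
tool_pos: [0.4475, -0.0397, 0.1437]
tool_rot: [-3.141, 0.0, -0.01]
contact_force: [0.1, 0.3, 0.0]
opening: 0.0456
grip_force: 35.0
```

>>> step_arm(increments=[{"delta_pos": [0,0,-5],"dr": [0,0,0],"fingers": 1},{"delta_pos": [4,4,-5],"dr": [0,0,0],"fingers": 1},{"delta_pos": [8,7.5,-5],"dr": [0,0,0],"fingers": 1},{"delta_pos": [10.7,8.9,-5],"dr": [0,0,0],"fingers": 1},{"delta_pos": [10.7,8.9,-5],"dr": [0,0,0],"fingers": 1}])

```text
time: 36.05
tool_pos: [0.5549, -0.131, 0.1922]
tool_rot: [3.141, -0.001, -0.011]
contact_force: [-1.2, 0.4, 0.3]
opening: 0.0456
grip_force: 35.0
```

```bash
python3 - <<'E'
from h import *
viewer.read_camera('wrist');o=robot.observe();print(o['tool_pos'],o['opening'],o['contact_force']);go(.5543,-.1306,.126,-.0097)
E
```

```text
[ 0.55368083 -0.13000613  0.19201753] 0.04545733989979437 [-1.34055973  0.64036771 -1.22370513]
dpos [0.06 0.06 6.6 ] dr [-0.   0.  -0.1]
```

>>> step_arm(increments=[{"delta_pos": [0.05,0.05,2],"dr": [0,0,0],"fingers": 1},{"delta_pos": [0.05,0.05,4],"dr": [0,0,0],"fingers": 1},{"delta_pos": [0.05,0.05,5.5],"dr": [0,0,0],"fingers": 1},{"delta_pos": [0.05,0.05,6.6],"dr": [0,0,0],"fingers": 1},{"delta_pos": [0.05,0.05,6.6],"dr": [0,0,0],"fingers": 1}])

```text
time: 36.72
tool_pos: [0.5547, -0.1306, 0.1257]
tool_rot: [3.141, -0.001, -0.01]
contact_force: [3.9, -3.0, -2.4]
opening: 0.0453
grip_force: 35.0
```

>>> step_arm(increments=[{"delta_pos": [0,0,0.3],"dr": [0,0,0],"fingers": 1},{"delta_pos": [0,0,0.6],"dr": [0,0,0],"fingers": 1},{"delta_pos": [0,0,0.9],"dr": [0,0,0],"fingers": 1},{"delta_pos": [0,0,1.2],"dr": [0,0,0],"fingers": 1},{"delta_pos": [0,0,1.2],"dr": [0,0,0],"fingers": 1}])

```text
time: 37.35
tool_pos: [0.5555, -0.1308, 0.1171]
tool_rot: [3.14, -0.004, -0.01]
contact_force: [-2.1, -1.0, 19.2]
opening: 0.0456
grip_force: 35.0
```

>>> step_arm(increments=[{"delta_pos": [0,0,0],"dr": [0,0,0],"fingers": -0.3},{"delta_pos": [0,0,-0.1],"dr": [0,0,0],"fingers": -0.3},{"delta_pos": [0,0,-0.1],"dr": [0,0,0],"fingers": -0.3},{"delta_pos": [0,0,-5.5],"dr": [0,0,0],"fingers": -0.3},{"delta_pos": [0,0,-7],"dr": [0,0,0],"fingers": 1}])

```text
time: 37.98
tool_pos: [0.5554, -0.1306, 0.1865]
tool_rot: [3.14, -0.004, -0.01]
contact_force: [0.4, 0.1, 0.2]
opening: 0.0534
grip_force: 0.0
```

>>> step_arm(increments=[{"delta_pos": [0,0,0],"dr": [0,0,0],"fingers": 1},{"delta_pos": [0,0,0],"dr": [0,0,0],"fingers": 1},{"delta_pos": [0,0,0],"dr": [0,0,0],"fingers": 1},{"delta_pos": [0,0,1.5],"dr": [0,0,0],"fingers": 1},{"delta_pos": [0,0,2.5],"dr": [0,0,0],"fingers": 1}])

```text
time: 38.6
tool_pos: [0.5536, -0.1301, 0.157]
tool_rot: [-3.141, 0.002, -0.01]
contact_force: [-0.2, 0.5, -0.1]
opening: 0.0046
grip_force: 0.0
```

>>> step_arm(increments=[{"delta_pos": [0,0,0.2],"dr": [0,0,0],"fingers": 1},{"delta_pos": [0,0,0.4],"dr": [0,0,0],"fingers": 1},{"delta_pos": [0,0,0.6],"dr": [0,0,0],"fingers": 1},{"delta_pos": [0,0,0.8],"dr": [0,0,0],"fingers": 1},{"delta_pos": [0,0,0.8],"dr": [0,0,0],"fingers": 1}])

```text
time: 39.22
tool_pos: [0.5544, -0.1304, 0.1549]
tool_rot: [3.14, -0.003, -0.01]
contact_force: [-10.1, 2.8, 24.7]
opening: 0.0004
grip_force: 12.3
```

All three are home. I retreat and do a final check.

>>> step_arm(increments=[{"delta_pos": [0,0,-6],"dr": [0,0,0],"fingers": 0},{"delta_pos": [0,0,-12],"dr": [0,0,0],"fingers": 0},{"delta_pos": [-6,0,-16],"dr": [0,0,0],"fingers": 0},{"delta_pos": [-12,0,-16],"dr": [0,0,0],"fingers": 0},{"delta_pos": [-17,0,-16],"dr": [0,0,0],"fingers": 0}])

```text
time: 39.85
tool_pos: [0.3827, -0.1285, 0.3119]
tool_rot: [3.14, -0.002, -0.01]
contact_force: [-0.1, -0.2, -0.2]
opening: 0.0441
grip_force: 0.0
```

```bash
python3 - <<'E'
from h import *
s=viewer.camera_params('scene');i=viewer.read_camera('scene')
B=[.5925+.0013,-.2047,-.0097];P=frame(*B,[[-.04,y,.136] for y in(-.074,0,.074)])
print(project(s,P).round(1).tolist())
C=[.5976,.2268,-.1204]
for a in(0,.06,.12,.2):print(a,project(s,frame(*C,[-.05,.066-.16*np.cos(a),.13+.16*np.sin(a)])).round(1))
cv2.imwrite('pics/fin.png',cv2.resize(i[110:350,150:470],None,fx=2.5,fy=2.5,interpolation=cv2.INTER_CUBIC)[:,:,::-1])
E
```

```text
[[207.0, 283.4], [242.9, 264.2], [277.4, 245.8]]
0 [[385.6 179.9]]
0.06 [[386.2 177. ]]
0.12 [[387.1 173.9]]
0.2 [[388.7 169.7]]
```

View pics/fin.png

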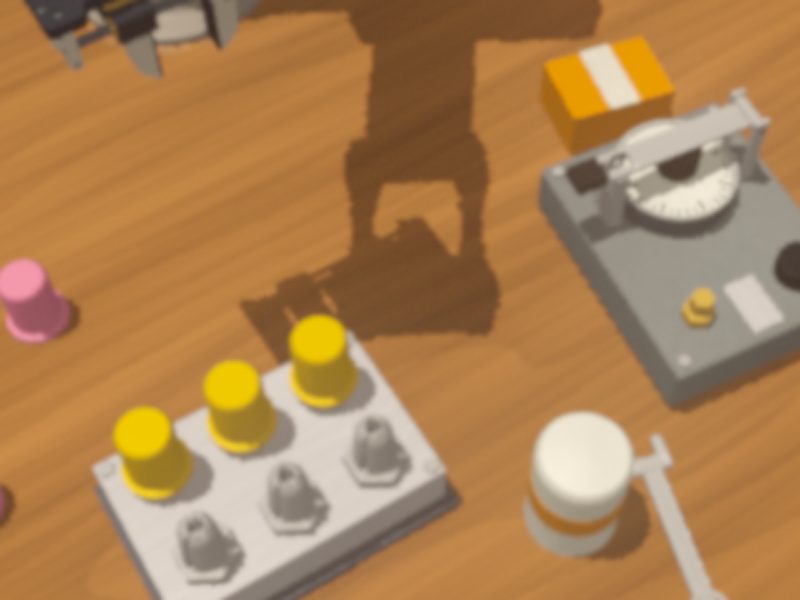

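The three caps sit upright on the front tapers. The strap is closed, with its tab at scene pixel (384,180), which matches angle 0.

```bash
python3 -c "
from cell import robot;print(robot.hand_in())"
```

```text
the job is handed in; nothing more can be done
None
```

The job is handed in, though the hand-in returned no verdict: all three yellow caps are pressed home on the front tapers, the peak pointer is back at zero, the guard strap is closed on its staple, and no bystander was shifted.

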